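Load battery cells code-up in the test dock

ROBOT

A 6-joint arm with a two-finger parallel gripper is mounted at the origin on the work surface. World frame = base frame: x ahead of the robot, y to its left, z up, the work surface at z = 0. Lengths are in mm, angles in rad, forces in N, time in s.
With the tool pointing down it reaches from about 425 to 1125 mm from the base axis. Payload 14.9 kg.
Tool frame: the origin (TCP) lies midway between the tips of the shut fingers; the grasp point (between the pads) lies 19 mm behind it; z points along the fingers, y is the direction in which the jaws open and shut (so a half turn about z gives the same grasp; the last joint's range is limited). The gripper opens to 91 mm and grips with 3 to 60 N. Pads are 32 mm wide; open, the fingers measure 118 mm over their backs; the gripper's body (76 mm by 178 mm) begins 60 mm behind the grasp point.
Start: joints at [1.127, 0.379, 1.734, -0, 1.028, -0.033], TCP at [279.548, 641.771, 213.932] pointing down, gripper open.
Joint ranges: [-2.77, 2.77], [-0.74, 2.19], [0, 2.66], [-1.06, 4.2], [0.31, 2.87], [-3.08, 3.08]. Speed limits (rad/s): [1.89, 1.89, 2.39, 3.14, 3.14, 3.14].

INTERFACE

Orientations are given as a 3x3 rotation matrix whose columns are the frame's x, y, z axes.
In Python, from rig import bot gives the robot as it stands.
- The arm moves only by the tool step_arm, never from a script. Its argument "moves" is a list of rows, each a list of 7 numbers: the shift along the tool's x, y, z each as a share of 3 cm, from -1 to 1, then the turn, a rotation vector about the tool's x, y, z each as a share of 0.12 rad, from -1 to 1, then the closure, from -1 (fully open) to 1 (shut). A call has exactly 8 rows; each row shifts and turns the commanded pose from where the row before left it, along the tool's axes as they then stand; what a row does not reach is not made up. A row lasts 1/10 s, in which the tool goes at most 50 mm and 8.59 degrees, less where a joint would pass 70% of its speed; a pose out of reach is approached as far as the arm can. A call with a number of a shift or a turn outside -1 to 1 is refused whole. A call with a gripper value outside its range is refused whole. The fingers move at their own pace and stop on an object; the grip force is fixed at half the most. Time passes only in rows, so rows that do not move let the fingers close, or fill a call up. It gives the time, the measured TCP pose, the force and the opening at its end, in the units of the state.
- bot.state(): the state, without advancing time (a new reading comes with each control period).
- bot.grab_frame(name): name is "side" or "top"; returns a dict with "image" (400x640x3 uint8, blue, green, red), "fx", "fy", "cx", "cy" (pixels), "world_from_camera" (4x4, takes a point from camera to world coordinates). Camera axes: x right, y up, looking along -z (the intrinsics and any distortion apply to the point x, -y, -z); pixel columns grow to the right and rows downward; lengths in mm; the calibration is good to about 2 mm. A picture is of the moment at which its call begins. There is no depth.
- bot.hand_in(): hands the job in, once; it reports no verdict.
Trained networks look in the newest picture that a camera, given by its name, has taken for a name from the list of things; names that differ only in an ending like _2 or _b are one class to them, and where a whole thing is asked for, a point or a joint stands for the part that bears it (a point fixed in the world has none). Each returns a list of dicts, best first, with "score" (0 to 1); they miss things now and then, are a little off and sometimes report something else, mostly with a low value. They report only what shows in the picture. A call takes as long as a camera call. They do not tell look-alikes from the thing itself.
- bot.look_for(camera, label): "rect" ([left, top, right, bottom] as shares, 0 to 1, of the picture: columns of its width, rows of its height, round what is visible of it).
- bot.trace(camera, label): "region" (400x640 bool, what is visible of it) and "rect" ([left, top, right, bottom] as shares, 0 to 1, of the picture: columns of its width, rows of its height, round what is visible of it).
The state is a dict: "time_s": time; "q": joint angles; "dq": joint speeds; "joint_torque": joint torques, N m; "position": TCP position; "orientation": TCP orientation; "contact_force": force on the tool from outside, world axes, zero at the start; "torque": the same for the moment, N m; "grip_width": opening from 0.0 (shut) to 1.0 (fully open).
Only numpy, scipy, OpenCV 4.12 (cv2) and the standard library are available. Lean on these libraries where they do the work, as an engineer would, in place of code of your own. Each camera call takes 0.05 s, during which the arm holds its last target. There are 200 camera calls.

TASK

Put every battery cell that lies on the mat on test: draw the dock's contact bar fully back by its orange handle, then lay the cells one to a cradle (any cradle), red-banded plus end towards the red rail and with the square code facing straight up so that it can be read from above. The cells lie with their codes turned away; rolling a cell on the mat turns it. When all are in, push the contact bar fully home against them and then press the green start button; leave the things around undisturbed.

Things in the scene. Friction and masses are not known exactly. Their poses are not given: they have to be found in the camera images.
- cell1: battery cell, 38 mm diameter, 120 mm long, 0.33 kg, pale grey, red band at its plus end (brass button 14 mm wide, 4 mm long); None if absent. Origin: middle of the cell, on its axis. z axis: along the cell towards the plus end; x axis: out through the middle of its code (18 mm white square of black dots on a dark blue field, 62 mm long, round a quarter of the girth)
- cell2: battery cell, 38 mm diameter, 120 mm long, 0.33 kg, pale grey, red band at its plus end (brass button 14 mm wide, 4 mm long); None if absent. Origin: middle of the cell, on its axis. z axis: along the cell towards the plus end; x axis: out through the middle of its code (18 mm white square of black dots on a dark blue field, 62 mm long, round a quarter of the girth)
- cell3: battery cell, 38 mm diameter, 120 mm long, 0.33 kg, pale grey, red band at its plus end (brass button 14 mm wide, 4 mm long); None if absent. Origin: middle of the cell, on its axis. z axis: along the cell towards the plus end; x axis: out through the middle of its code (18 mm white square of black dots on a dark blue field, 62 mm long, round a quarter of the girth)
- cell4: battery cell, 38 mm diameter, 120 mm long, 0.33 kg, pale grey, red band at its plus end (brass button 14 mm wide, 4 mm long); None if absent. Origin: middle of the cell, on its axis. z axis: along the cell towards the plus end; x axis: out through the middle of its code (18 mm white square of black dots on a dark blue field, 62 mm long, round a quarter of the girth)
- cell5: battery cell, 38 mm diameter, 120 mm long, 0.33 kg, pale grey, red band at its plus end (brass button 14 mm wide, 4 mm long); None if absent. Origin: middle of the cell, on its axis. z axis: along the cell towards the plus end; x axis: out through the middle of its code (18 mm white square of black dots on a dark blue field, 62 mm long, round a quarter of the girth)
- mat: grey bench mat, 560 x 952 mm, fixed, its top 3 mm above the table, with a lip 12 mm wide and 15 mm above the table along its right (-y), near and far edges; origin: centre of its underside. The cells start lying on it (axis 22 mm above the table, plus end away from the robot) over strips of blue tape. A cell rolls on it without slipping: 19 mm sideways turns it 1 rad
- plus1 (a point): middle of the face of the plus end of cell1, 60 mm from its origin
- plus2 (a point): middle of the face of the plus end of cell2, 60 mm from its origin
- plus3 (a point): middle of the face of the plus end of cell3, 60 mm from its origin
- plus4 (a point): middle of the face of the plus end of cell4, 60 mm from its origin
- plus5 (a point): middle of the face of the plus end of cell5, 60 mm from its origin
- dock: cell test dock, 280 x 326 mm, fixed on the mat; origin: centre of its underside, 3 mm above the table. x axis: from the sliding contact bar to the red plus rail (face at x = 61.5 mm, top z = 54 mm) and grey control head (x 71 to 142 mm, top z = 46 mm); y: across the five cradles (base edges +-163 mm); z up. Base 12 mm thick; end horns outside the outer V blocks, to z = 60 mm
- pocket1 (a point): middle of a cell lying in cradle 1 (dock x = 0, y = -124 mm, z = 38 mm); axes as the dock's. A cradle is two grey V blocks, 16 mm wide, at x = +-38 mm, 60 mm clear between them for fingers. Cells lie along x; with the bar back they may be set down up to 15 mm towards it, and the bar pushes them on
- pocket2 (a point): middle of a cell lying in cradle 2 (dock x = 0, y = -62 mm, z = 38 mm); axes as the dock's. A cradle is two grey V blocks, 16 mm wide, at x = +-38 mm, 60 mm clear between them for fingers. Cells lie along x; with the bar back they may be set down up to 15 mm towards it, and the bar pushes them on
- pocket3 (a point): middle of a cell lying in cradle 3 (dock x = 0, y = +0 mm, z = 38 mm); axes as the dock's. A cradle is two grey V blocks, 16 mm wide, at x = +-38 mm, 60 mm clear between them for fingers. Cells lie along x; with the bar back they may be set down up to 15 mm towards it, and the bar pushes them on
- pocket4 (a point): middle of a cell lying in cradle 4 (dock x = 0, y = +62 mm, z = 38 mm); axes as the dock's. A cradle is two grey V blocks, 16 mm wide, at x = +-38 mm, 60 mm clear between them for fingers. Cells lie along x; with the bar back they may be set down up to 15 mm towards it, and the bar pushes them on
- pocket5 (a point): middle of a cell lying in cradle 5 (dock x = 0, y = +124 mm, z = 38 mm); axes as the dock's. A cradle is two grey V blocks, 16 mm wide, at x = +-38 mm, 60 mm clear between them for fingers. Cells lie along x; with the bar back they may be set down up to 15 mm towards it, and the bar pushes them on
- bar (a joint): travel of the aluminium contact bar along the dock's -x, in m: 0 = home (its face then stands 123 mm from the red rail), 0.018 = fully back (141 mm). Stays where it is left; about 2 N to move, up to 20 N with five cells to push
- bar_grip (a point): grip point of the bar's orange upright handle, 12 mm below its top: the handle is 14 mm thick along the dock's x, 60 mm along y; its top is 93 mm above the table with the bar's own top at 53 mm. Moves with the bar. At bar home it lies at dock x = -96.5 mm, y = 0, z = 78 mm
- start_top (a point): middle of the top of the green start button, 28 mm diameter, on the dock's control head (dock x = 107, y = -85 mm), 71 mm above the table
- start (a joint): travel of the start button, in m: 0 up, 0.006 fully down (about 5 N); springs back
- tape_roll: bystander: roll of blue masking tape, 96 mm diameter, 24 mm high; origin at the centre of its underside
- spray_can: bystander: spray can with green cap, 66 mm diameter, 170 mm high; origin at the centre of its underside
- cutters: bystander: side cutters lying flat, 155 mm long, 14 mm high, red and blue handles; origin near the hinge, x axis towards the jaws
There are look-alikes about, which are no part of the job. What is shaped like the cell5 but brown is not meant. What is shaped like the cell4 but brown or pink is not meant.

How it is judged (in metres and radians):
On the way, in this order (a step that is already met when the one before it is completed fails the run):
1. the contact bar is drawn back (16 mm or more) (value of joint bar above 0.016 m), for 0.2 s.
2. every cell lies in a cradle, code up, plus end to the red rail, let go ((y of cell1 in the frame of pocket1 between -0.006 and 0.006 m or y of cell1 in the frame of pocket2 between -0.006 and 0.006 m or y of cell1 in the frame of pocket3 between -0.006 and 0.006 m or y of cell1 in the frame of pocket4 between -0.006 and 0.006 m or y of cell1 in the frame of pocket5 between -0.006 and 0.006 m) and z of cell1 in the frame of pocket1 between -0.004 and 0.004 m and x of cell1 in the frame of pocket1 between -0.022 and 0.006 m and x of each of plus1, plus2, plus3, plus4, plus5 in the frame of pocket1 above 0.02 m and angle between each of cell1, cell2, cell3, cell4, cell5's own x axis and vertical below 0.35 rad and (y of cell2 in the frame of pocket1 between -0.006 and 0.006 m or y of cell2 in the frame of pocket2 between -0.006 and 0.006 m or y of cell2 in the frame of pocket3 between -0.006 and 0.006 m or y of cell2 in the frame of pocket4 between -0.006 and 0.006 m or y of cell2 in the frame of pocket5 between -0.006 and 0.006 m) and z of cell2 in the frame of pocket1 between -0.004 and 0.004 m and x of cell2 in the frame of pocket1 between -0.022 and 0.006 m and (y of cell3 in the frame of pocket1 between -0.006 and 0.006 m or y of cell3 in the frame of pocket2 between -0.006 and 0.006 m or y of cell3 in the frame of pocket3 between -0.006 and 0.006 m or y of cell3 in the frame of pocket4 between -0.006 and 0.006 m or y of cell3 in the frame of pocket5 between -0.006 and 0.006 m) and z of cell3 in the frame of pocket1 between -0.004 and 0.004 m and x of cell3 in the frame of pocket1 between -0.022 and 0.006 m and (y of cell4 in the frame of pocket1 between -0.006 and 0.006 m or y of cell4 in the frame of pocket2 between -0.006 and 0.006 m or y of cell4 in the frame of pocket3 between -0.006 and 0.006 m or y of cell4 in the frame of pocket4 between -0.006 and 0.006 m or y of cell4 in the frame of pocket5 between -0.006 and 0.006 m) and z of cell4 in the frame of pocket1 between -0.004 and 0.004 m and x of cell4 in the frame of pocket1 between -0.022 and 0.006 m and (y of cell5 in the frame of pocket1 between -0.006 and 0.006 m or y of cell5 in the frame of pocket2 between -0.006 and 0.006 m or y of cell5 in the frame of pocket3 between -0.006 and 0.006 m or y of cell5 in the frame of pocket4 between -0.006 and 0.006 m or y of cell5 in the frame of pocket5 between -0.006 and 0.006 m) and z of cell5 in the frame of pocket1 between -0.004 and 0.004 m and x of cell5 in the frame of pocket1 between -0.022 and 0.006 m and contact force between each of cell1, cell2, cell3, cell4, cell5 and the fingers below 0.2 N), for 0.3 s.
3. the contact bar is pushed home (within 3 mm) (value of joint bar below 0.003 m), for 0.2 s.
4. the start button is pressed down (4 mm or more) (value of joint start above 0.004 m), for 0.1 s.
At the end, for the whole second after the job is handed in: each present cell rests in a cradle, axis within 6 mm sideways, 4 mm in height, 6 mm lengthways of the pocket point, plus end to the red rail, code within 0.35 rad of straight up, let go; bar home within 3 mm; start was pressed 4 mm or more after that and is up again ((y of cell1 in the frame of pocket1 between -0.006 and 0.006 m or y of cell1 in the frame of pocket2 between -0.006 and 0.006 m or y of cell1 in the frame of pocket3 between -0.006 and 0.006 m or y of cell1 in the frame of pocket4 between -0.006 and 0.006 m or y of cell1 in the frame of pocket5 between -0.006 and 0.006 m) and z of cell1 in the frame of pocket1 between -0.004 and 0.004 m and x of cell1 in the frame of pocket1 between -0.006 and 0.006 m and x of each of plus1, plus2, plus3, plus4, plus5 in the frame of pocket1 above 0.02 m and angle between each of cell1, cell2, cell3, cell4, cell5's own x axis and vertical below 0.35 rad and (y of cell2 in the frame of pocket1 between -0.006 and 0.006 m or y of cell2 in the frame of pocket2 between -0.006 and 0.006 m or y of cell2 in the frame of pocket3 between -0.006 and 0.006 m or y of cell2 in the frame of pocket4 between -0.006 and 0.006 m or y of cell2 in the frame of pocket5 between -0.006 and 0.006 m) and z of cell2 in the frame of pocket1 between -0.004 and 0.004 m and x of cell2 in the frame of pocket1 between -0.006 and 0.006 m and (y of cell3 in the frame of pocket1 between -0.006 and 0.006 m or y of cell3 in the frame of pocket2 between -0.006 and 0.006 m or y of cell3 in the frame of pocket3 between -0.006 and 0.006 m or y of cell3 in the frame of pocket4 between -0.006 and 0.006 m or y of cell3 in the frame of pocket5 between -0.006 and 0.006 m) and z of cell3 in the frame of pocket1 between -0.004 and 0.004 m and x of cell3 in the frame of pocket1 between -0.006 and 0.006 m and (y of cell4 in the frame of pocket1 between -0.006 and 0.006 m or y of cell4 in the frame of pocket2 between -0.006 and 0.006 m or y of cell4 in the frame of pocket3 between -0.006 and 0.006 m or y of cell4 in the frame of pocket4 between -0.006 and 0.006 m or y of cell4 in the frame of pocket5 between -0.006 and 0.006 m) and z of cell4 in the frame of pocket1 between -0.004 and 0.004 m and x of cell4 in the frame of pocket1 between -0.006 and 0.006 m and (y of cell5 in the frame of pocket1 between -0.006 and 0.006 m or y of cell5 in the frame of pocket2 between -0.006 and 0.006 m or y of cell5 in the frame of pocket3 between -0.006 and 0.006 m or y of cell5 in the frame of pocket4 between -0.006 and 0.006 m or y of cell5 in the frame of pocket5 between -0.006 and 0.006 m) and z of cell5 in the frame of pocket1 between -0.004 and 0.004 m and x of cell5 in the frame of pocket1 between -0.006 and 0.006 m and value of joint bar below 0.003 m and value of joint start below 0.002 m and linear speed of each of cell1, cell2, cell3, cell4, cell5 below 0.02 m/s and contact force between each of cell1, cell2, cell3, cell4, cell5 and the fingers below 0.2 N); the robot touches nothing.
It fails at once if the tape roll is moved by more than 40 mm (distance of tape_roll from where it was at the start of the episode above 0.04 m).
It fails at once if the spray can is moved by more than 40 mm (distance of spray_can from where it was at the start of the episode above 0.04 m).
It fails at once if the side cutters is moved by more than 40 mm (distance of cutters from where it was at the start of the episode above 0.04 m).
Of cell1, cell2, cell3, cell4, cell5 only 3 to 5 are there at a start; the rules pass over those that are not, and their reading is None.
At some moment in a run one of cell1, cell2, cell3, cell4, cell5 may be knocked a few centimetres aside while the robot is not near it.
Once in a run the grip may slacken for a moment while it holds something.
It also fails if it takes over 210 s, if anything falls off the work surface, if the arm or the gripper's body presses on something with over 40 N, if the wrist force passes 120 N, or if a joint passes its speed limit or range.

## Working session

There is one attempt and no reset: what is moved stays moved. The work goes in short steps, Python scripts to look and compute and a tool call to move; the robot and the scene stay as the last step left them, time stands still between calls to the robot, and variables do not carry over. Pictures are saved under pics/ and viewed, about 12 in all and at most 16, crops included, and the job is handed in when it is done.

Besides the shell and the picture viewer there is one more tool, called after "Request:" as name(argument=value, ...), one argument or row to a line, values as JSON. step_arm: Moves the arm, as the interface text tells. Shift numbers are shares of 3 cm and turn numbers shares of 0.12 rad, none past 1 either way. Its arguments: {"type":"object","properties":{"moves":{"type":"array","items":{"type":"array","items":{"type":"number","minimum":-1,"maximum":1}}}},"required":["moves"]}

```bash
ls; mkdir -p pics; python3 - <<'E'
from rig import bot
import cv2
s=bot.state(); print({k:(v if not hasattr(v,'round') else v) for k,v in s.items()})
for c in ("top","side"):
    f=bot.grab_frame(c); cv2.imwrite(f"pics/{c}0.png",f["image"]); print(c,f["fx"],f["fy"],f["cx"],f["cy"],f["world_from_camera"],[k for k in f])
    for l in ("cell1","dock","bar_grip","start_top","tape_roll","spray_can","cutters"):
        print(l,[(round(d["score"],2),[round(a*b) for a,b in zip(d["rect"],(640,400,640,400))]) for d in bot.look_for(c,l)])
E
```

```text
pics
{'time_s': 0.0, 'q': array([ 1.12668672e+00,  3.79420633e-01,  1.73474932e+00, -2.91376894e-06,
        1.02853469e+00, -3.33519625e-02]), 'dq': array([ 0.00061412, -0.00033456, -0.0012102 ,  0.00156473, -0.00100975,
        0.00087876]), 'joint_torque': array([-2.95673424e-03, -7.63721395e+01, -4.34373808e+01,  6.48916257e-02,
        4.23585658e-02, -8.18881790e-05]), 'position': array([279.38470958, 641.40426998, 213.29540563]), 'orientation': array([[-9.16819149e-01,  3.99302420e-01, -4.75515468e-04],
       [ 3.99302701e-01,  9.16818598e-01, -1.00518826e-03],
       [ 3.45873201e-05, -1.11145046e-03, -9.99999382e-01]]), 'contact_force': array([ 0.15195052, -1.06937794,  0.33203763]), 'torque': array([-0.01457891, -0.05518068,  0.01949479]), 'grip_width': 0.9987886464205763}
top 513.5181993560522 513.5181993560522 322.6051399439911 204.90238495448847 [[-2.30835686e-02  9.85358571e-01 -1.68924942e-01  1.79141643e+02]
 [-9.99575456e-01 -2.57528043e-02 -1.36272227e-02 -4.88700454e+01]
 [-1.77779916e-02  1.68538661e-01  9.85534709e-01  1.97645043e+03]
 [ 0.00000000e+00  0.000000
[... 972 characters left out ...]
01  6.28576771e-01  8.67532550e+02]
 [ 0.00000000e+00  0.00000000e+00  0.00000000e+00  1.00000000e+00]] ['image', 'fx', 'fy', 'cx', 'cy', 'world_from_camera']
cell1 [(0.92, [286, 213, 326, 221]), (0.89, [328, 277, 376, 297]), (0.71, [204, 306, 255, 325]), (0.63, [403, 285, 439, 330]), (0.63, [224, 364, 259, 400]), (0.58, [293, 311, 344, 334]), (0.58, [290, 252, 335, 270]), (0.57, [301, 363, 331, 400]), (0.54, [294, 136, 382, 201])]
dock [(0.55, [299, 135, 380, 202]), (0.53, [287, 252, 335, 268])]
bar_grip [(0.7, [301, 142, 324, 196])]
start_top [(0.59, [364, 165, 372, 171])]
tape_roll [(0.89, [383, 205, 415, 231])]
spray_can [(0.83, [315, 90, 331, 135])]
cutters [(0.9, [382, 243, 436, 261])]
```

```bash
python3 - <<'E'
import cv2
a=cv2.imread("pics/top0.png"); cv2.imwrite("pics/topc.png",cv2.resize(a[110:310,200:520],None,fx=2.5,fy=2.5,interpolation=cv2.INTER_CUBIC))
b=cv2.imread("pics/side0.png"); cv2.imwrite("pics/sidec.png",cv2.resize(b[80:400,190:450],None,fx=1.85,fy=1.85,interpolation=cv2.INTER_CUBIC))
E
```

```text
(no output)
```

View pics/topc.png

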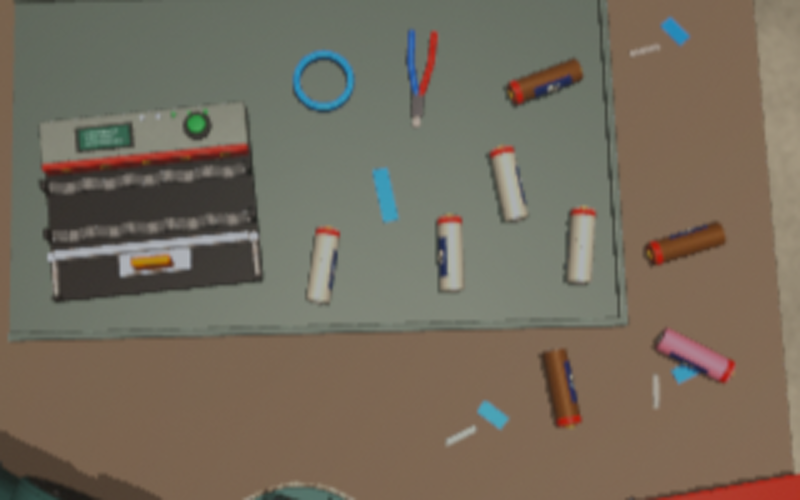

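View pics/sidec.png

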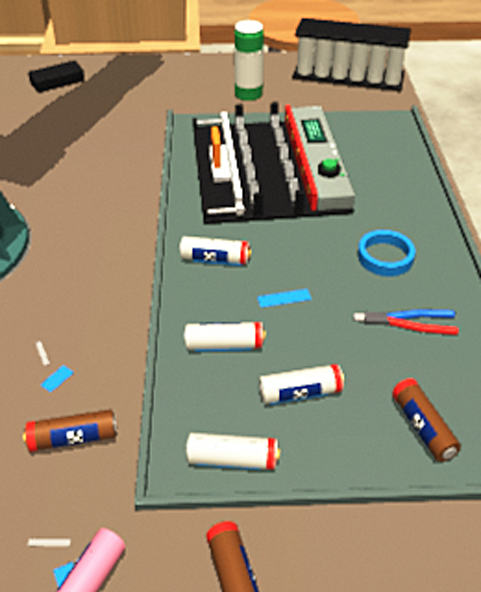

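The top crop shows four pale-grey cells on the mat, at full-image pixels (329,215), (380,211), (403,183) and (432,208). Brown items at (417,142), (474,207) and (424,265) and a pink one at (478,252) are look-alikes, so I leave them alone; these crops already show this clearly. The dock is at (260,190), handle at (261,215), button at (278,160).

```bash
cat > h.py <<'E'
import numpy as np, cv2
from rig import bot
from scipy.optimize import minimize, least_squares
def proj(f,P):
    P=np.atleast_2d(P); M=np.linalg.inv(f["world_from_camera"]); c=P@M[:3,:3].T+M[:3,3]
    return np.c_[f["cx"]+f["fx"]*c[:,0]/-c[:,2], f["cy"]-f["fy"]*c[:,1]/-c[:,2]]
def ray(f,uv,z):
    W=f["world_from_camera"]; uv=np.asarray(uv,float)
    d=W[:3,:3]@np.array([(uv[0]-f["cx"])/f["fx"],-(uv[1]-f["cy"])/f["fy"],-1]); o=W[:3,3]
    return o+d*(z-o[2])/d[2]
T=np.linspace(0,2*np.pi,40,endpoint=False)
def cyl(x,y,yaw,z):
    a=np.array([np.cos(yaw),np.sin(yaw),0]); b=np.array([-a[1],a[0],0]); o=np.array([x,y,z])
    ring=lambda s,r:o+s*a+r*(np.cos(T)[:,None]*b+np.sin(T)[:,None]*np.array([0,0,1]))
    return np.r_[ring(-60,19),ring(60,19),ring(64,7)]
S=8
def fitmask(ms,fs,p0,z):
    big=[cv2.GaussianBlur(cv2.resize(m.astype(np.float32),None,fx=S,fy=S,interpolation=cv2.INTER_LINEAR),(0,0),3) for m in ms]
    def cost(p):
        c=0
        for m,f in zip(big,fs):
            h=cv2.convexHull(((proj(f,cyl(*p,z))+.5)*S-.5).astype(np.float32)).round().astype(np.int32)
            r=np.zeros(m.shape,np.uint8); cv2.fillConvexPoly(r,h,1); c+=np.abs(m-r).sum()/m.sum()
        return c
    p0=np.array(p0,float)
    r=minimize(cost,p0,method="Nelder-Mead",options=dict(initial_simplex=p0+np.r_[np.zeros((1,3)),np.diag([8,8,.1])],xatol=.05,fatol=1e-4))
    return r.x,r.fun
def roll(f,p,z):
    """unwrap: for surface angle phi (0=up, + towards +b (left)), fraction of blue along the middle"""
    x,y,yaw=p; a=np.array([np.cos(yaw),np.sin(yaw),0]); b=np.array([-a[1],a[0],0]); cam=f["world_from_camera"][:3,3]
    hsv=cv2.cvtColor(f["image"],cv2.COLOR_BGR2HSV).astype(np.float32); im=f["image"].astype(np.float32); out={}
    for ph in np.arange(-180,180,10):
        n=np.cos(np.radians(ph))*np.array([0,0,1])+np.sin(np.radians(ph))*b
        P=np.array([[x,y,z]])+19*n+np.linspace(-27,27,28)[:,None]*a
        v=cam-P[0]; v/=np.linalg.norm(v)
        if v@n<.2: continue
        uv=proj(f,P).astype(np.float32)
        g=cv2.remap(im,uv[:,:1],uv[:,1:],cv2.INTER_LINEAR)[:,0]
        out[int(ph)]=int((g[:,0]-g[:,2]).mean())   # blue minus red
    return out
def cells(names=("top","side"),z=22):
    fs={};tr={}
    for c in names: fs[c]=bot.grab_frame(c); tr[c]=bot.trace(c,"cell1")
    res=[]
    for t in tr["top"]:
        m=t["region"]
        if m.sum()<80 or m.sum()>800: continue
        col=np.median(fs["top"]["image"][m],0)
        if col.min()<115: continue
        (c,wh,an)=cv2.minAreaRect(np.argwhere(m)[:,::-1].astype(np.float32))
        w=ray(fs["top"],c,z)
        s=None
        for u in tr.get("side",[]):
            q=np.argwhere(u["region"])[:,::-1].mean(0)
            if u["region"].sum()<1500 and np.linalg.norm(ray(fs["side"],q,z)[:2]-w[:2])<40: s=u["region"]
        ms=[m]+([s] if s is not None else []); ff=[fs["top"]]+([fs["side"]] if s is not None else [])
        best=min((fitmask(ms,ff,[w[0],w[1],y0],z) for y0 in (-.25,0,.25)),key=lambda r:r[1])
        res.append((best[0],best[1],len(ms)))
        print(round(t["score"],2),best[0].round(2),round(best[1],3),len(ms))
        for c in fs: print("  ",c,roll(fs[c],best[0],z))
    return fs,tr,res
E
python3 - <<'E'
from h import *
fs,tr,res=cells()
# dock
o=lambda c:np.array(c)/2.5+np.array([200,110])
def blob(f,lo,hi,box):
    h=cv2.cvtColor(f["image"],cv2.COLOR_BGR2HSV); m=cv2.inRange(h,lo,hi); k=np.zeros_like(m); k[box[1]:box[3],box[0]:box[2]]=1; m*=k
    a=np.argwhere(m>0)[:,::-1]; print("blob",len(a)); return a.mean(0)
bt=blob(fs["top"],(45,130,60),(80,255,255),(270,150,288,168)); bs=blob(fs["side"],(45,130,60),(80,255,255),(358,160,378,180))
ht=blob(fs["top"],(5,150,100),(25,255,255),(245,205,275,222)); hs=blob(fs["side"],(5,150,100),(25,255,255),(298,140,315,185))
print("button px",bt,bs,ray(fs["top"],bt,71)[:2],ray(fs["side"],bs,71)[:2]); print("handle",ht,hs,ray(fs["top"],ht,90)[:2],ray(fs["side"],hs,75)[:2])
for n,c,z in(("nearL",(57,300),15),("nearR",(262,280),15),("headfarL",(40,122),49),("headfarR",(242,102),49),("railL",(42,170),57),("railR",(248,150),57)): print(n,ray(fs["top"],o(c),z)[:2].round(1))
for n,c in (("tape",(324,81)),("cutters jaw",(417,122))): print(n,ray(fs["top"],o(c),15)[:2].round())
print(bot.state()["time_s"])
E
```

```text
0.84 [ 4.7522e+02 -4.7860e+01 -2.3000e-01] 0.645 2
   top {-70: 1, -60: 5, -50: 9, -40: 3, -30: -9, -20: -17, -10: -11, 0: -3, 10: -3, 20: -11, 30: -20, 40: -26, 50: -27, 60: -26, 70: -23}
   side {-120: 19, -110: 23, -100: 30, -90: 32, -80: 47, -70: 82, -60: 73, -50: 3, -40: 0, -30: -1, -20: -3, -10: -11, 0: -27, 10: -22, 20: -9}
0.73 [ 4.9537e+02 -4.4529e+02 -1.2000e-01] 0.488 2
   top {-60: -12, -50: -15, -40: -21, -30: -25, -20: -23, -10: -15, 0: -5, 10: 0, 20: -4, 30: -16, 40: -25, 50: -27, 60: -26, 70: -24, 80: -22}
   side {-110: -45, -100: -45, -90: -39, -80: -27, -70: -18, -60: -11, -50: -4, -40: 0, -30: 0, -20: 0, -10: -8, 0: -19, 10: -30, 20: -30, 30: -7, 40: 0}
0.59 [ 485.08 -241.39    0.  ] 0.158 1
   top {-70: -18, -60: -22, -50: -26, -40: -26, -30: -22, -20: -13, -10: -2, 0: 0, 10: -4, 20: 1, 30: 20, 40: 27, 50: 17, 60: 7, 70: 4, 80: 2}
   side {-120: -42, -110: -41, -100: -37, -90: -27, -80: -18, -70: -9, -60: -3, -50: 0, -40: 0, -30: -1, -20: -4, -10: -19, 0: 13, 10: 22, 20: 1, 30: 0}
0.55 [ 5.9466e+02 -3.4013e+02  1.7000e-01] 0.482 2
   top {-60: -3, -50: 0, -40: 3, -30: 1, -20: -11, -10: -19, 0: -12, 10: -3, 20: 0, 30: -8, 40: -19, 50: -26, 60: -27, 70: -26, 80: -25}
   side {-110: 24, -100: 26, -90: 33, -80: 40, -70: 62, -60: 99, -50: 9, -40: 0, -30: 0, -20: -1, -10: -5, 0: -11, 10: -24, 20: -34, 30: -18}
blob 39
blob 46
blob 58
blob 93
button px [278.         159.15384615] [368.04347826 168.7826087 ] [687.89217862 144.15343113] [690.92539465 124.64479682]
handle [260.27586207 214.4137931 ] [306.30107527 158.05376344] [472.62881977 210.10784787] [478.53516853 192.4092076 ]
nearL [427.2 365.4]
nearR [450.3  48.4]
headfarL [701.9 387.4]
headfarR [725.1  73. ]
railL [623.6 381.6]
railR [646.4  64.4]
tape [765. -55.]
cutters jaw [ 695. -200.]
1.0
```

Request:
step_arm(
  moves=[
    [0, 0, 0, 0, 0, 1, 1],
    [0, 0, 0, 0, 0, 1, 1],
    [0, 0, 0, 0, 0, 1, 1],
    [0, 0, 0, 0, 0, 1, 1],
    [0, 0, 0, 0, 0, 1, 1],
    [0, 0, 0, 0, 0, 1, 1],
    [0, 0, 0, 0, 0, 1, 1],
    [0, 0, 0, 0, 0, 1, 1],
  ],
)

```text
time_s: 1.8
position: [279.5, 641.8, 213.9]
orientation: [[-0.194, 0.981, -0.0], [0.981, 0.194, 0.0], [0.0, -0.0, -1.0]]
contact_force: [0.2, -0.4, -0.1]
grip_width: 0.33
```

Request:
step_arm(
  moves=[
    [0, 0, 0, 0, 0, 0.5, 1],
    [0, 0, 0, 0, 0, 0.5, 1],
    [-0.9, 0.34, 0, 0, 0, 0, 1],
    [-0.9, 0.34, 0, 0, 0, 0, 1],
    [-0.9, 0.34, 0, 0, 0, 0, 1],
    [-0.9, 0.34, 0, 0, 0, 0, 1],
    [-0.9, 0.34, 0, 0, 0, 0, 1],
    [-0.9, 0.34, 0, 0, 0, 0, 1],
  ],
)

```text
time_s: 2.6
position: [353.9, 484.2, 214.0]
orientation: [[-0.08, 0.997, 0.0], [0.997, 0.08, 0.0], [0.0, 0.0, -1.0]]
contact_force: [0.6, -0.2, 0.1]
grip_width: 0.006
```

Request:
step_arm(
  moves=[
    [-0.9, 0.34, 0, 0, 0, 0, 1],
    [-0.9, 0.34, 0, 0, 0, 0, 1],
    [-0.9, 0.34, 0, 0, 0, 0, 1],
    [-0.9, 0.34, 0, 0, 0, 0, 1],
    [-0.9, 0.34, 0, 0, 0, 0, 1],
    [-0.9, 0.34, 0, 0, 0, 0, 1],
    [0, 0, 0, 0, 0, 0, 1],
    [0, 0, 0, 0, 0, 0, 1],
  ],
)

```text
time_s: 3.4
position: [427.7, 328.4, 214.1]
orientation: [[-0.079, 0.997, 0.0], [0.997, 0.079, 0.0], [0.0, 0.0, -1.0]]
contact_force: [-0.3, 0.1, -0.4]
grip_width: 0.004
```

```bash
python3 - <<'E'
from h import *
s=bot.state(); print(s["position"].round(1),s["orientation"].round(3).tolist(),s["q"].round(2),s["time_s"])
ims=[]
for c in("top","side"):
    f=bot.grab_frame(c); p=proj(f,s["position"])[0]; print(c,p)
    u,v=int(p[0]),int(p[1]); im=f["image"].copy(); cr=im[v-40:v+40,u-50:u+50]; cr=cv2.resize(cr,None,fx=4,fy=4,interpolation=cv2.INTER_CUBIC)
    cv2.circle(cr,(int((p[0]-u+50.5)*4),int((p[1]-v+40.5)*4)),4,(255,0,255),1); ims.append(cr)
    np.save(f"pics/{c}_tip.npy",im)
cv2.imwrite("pics/tip.png",np.hstack(ims))
fs={c:bot.grab_frame(c) for c in("top","side")}
for c in fs:
    for l in ("tape_roll","cutters","cell1"):
        for t in bot.trace(c,l):
            m=t["region"]; q=np.argwhere(m)[:,::-1].mean(0); print(c,l,round(t["score"],2),m.sum(),q.round(1),ray(fs[c],q,{"tape_roll":15,"cutters":10,"cell1":22}[l])[:2].round(1))
E
```

```text
[427.7 328.4 214.1] [[-0.079, 0.997, 0.0], [0.997, 0.079, 0.0], [0.0, 0.0, -1.0]] [0.61 0.13 2.06 0.   0.96 0.53] 3.4
top [221.41863961 222.70395279]
side [291.11142093 105.02923722]
top tape_roll 0.79 285 [329.9 141.7] [768.2 -56.5]
top tape_roll 0.64 5767 [261.8 188.5] [586.6 214. ]
top tape_roll 0.23 299 [403.  182.9] [ 594.1 -336.8]
top cutters 0.67 56 [366.6 150.4] [ 729.9 -200.5]
top cutters 0.66 5831 [261.9 188.7] [586.8 214.4]
top cell1 0.87 292 [473.6 206.6] [ 492.4 -601.1]
top cell1 0.81 315 [432.1 207.5] [ 492.9 -442.6]
top cell1 0.78 310 [424.2 264.5] [ 275.9 -399.9]
top cell1 0.69 262 [417.9 141.8] [ 756.1 -402.1]
top cell1 0.62 322 [477.2 251.5] [ 320.  -602.5]
top cell1 0.6 305 [328.9 214.5] [475.9 -45.4]
top cell1 0.54 286 [379.8 211.1] [ 484.1 -241.3]
top cell1 0.51 297 [402.9 182.7] [ 593.5 -335.5]
top cell1 0.48 269 [367.1 141.2] [ 764.2 -203.1]
side tape_roll 0.55 579 [311.4 261.6] [ 488.3 -244.7]
side tape_roll 0.17 464 [306.4 215.5] [476.  -48.3]
side cutters 0.85 395 [411.2 253.2] [ 777.6 -217.3]
side cell1 0.95 530 [310.7 261.7] [ 486.5 -251.3]
side cell1 0.82 827 [315.5 323.9] [ 494.8 -451. ]
side cell1 0.77 681 [352.9 287.5] [ 595.3 -345. ]
side cell1 0.69 415 [306.9 215.1] [477.5 -54.6]
side cell1 0.69 4525 [336.1 171. ] [585.8 184.3]
side cell1 0.68 788 [227.6 312.7] [ 279.  -411.7]
side cell1 0.65 821 [420.5 307.3] [ 758.1 -412.2]
side cell1 0.61 699 [314.7 381.8] [ 489.4 -592.4]
side cell1 0.57 648 [240.8 384.4] [ 332.9 -592.6]
```

View pics/tip.png

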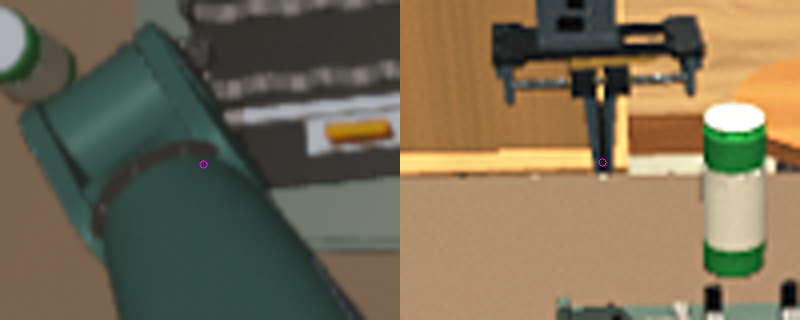

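The overlay shows the side camera's shut fingertip at crop (600,172), about 2.5 px below the projected point (602,162). So the side calibration is off, and I correct for it and compare with the top camera.

```bash
cat >> h.py <<'E'
_g=bot.grab_frame
OFF={"side":(-.5,2.5),"top":(0,0)}
def grab(c):
    f=_g(c); f=dict(f); f["cx"]+=OFF[c][0]; f["cy"]+=OFF[c][1]; return f
def cellfits(z=22):
    fs={};R={}
    for c in("top","side"):
        fs[c]=grab(c); R[c]=[]
        for t in bot.trace(c,"cell1"):
            m=t["region"]
            if not 80<m.sum()<1200 or np.percentile(fs[c]["image"][m],50,axis=0).min()<(115 if c=="top" else 140): continue
            w=ray(fs[c],np.argwhere(m)[:,::-1].mean(0),z)
            if w[1]>100: continue
            b=min((fitmask([m],[fs[c]],[w[0],w[1],y0],z) for y0 in(-.3,0,.3)),key=lambda r:r[1]); R[c].append(b)
    return fs,R
E
python3 - <<'E'
from h import *
fs,R=cellfits()
for c in R:
    for p,e in sorted(R[c],key=lambda r:-r[0][1]): print(c,p.round(2),round(e,3))
for p,e in R["top"]:
    for c in fs: print(p[:2].round(),c,roll(fs[c],p if c=="top" else min(R["side"],key=lambda r:np.linalg.norm(r[0][:2]-p[:2]))[0],22))
E
```

```text
top [ 4.7448e+02 -4.4020e+01 -1.6000e-01] 0.156
top [ 4.8439e+02 -2.4058e+02  2.0000e-02] 0.195
top [ 5.9295e+02 -3.3570e+02  1.8000e-01] 0.167
top [ 4.9430e+02 -4.4223e+02 -1.0000e-01] 0.203
side [ 4.763e+02 -4.467e+01 -1.400e-01] 0.178
side [ 486.09 -241.18   -0.  ] 0.127
side [ 5.9625e+02 -3.3666e+02  1.6000e-01] 0.114
side [ 4.9602e+02 -4.4379e+02 -1.0000e-01] 0.113
side [ 320.81 -610.33    1.03] 0.063
[ 593. -336.] top {-60: 4, -50: 1, -40: -8, -30: -18, -20: -16, -10: -8, 0: -1, 10: -2, 20: -13, 30: -24, 40: -27, 50: -26, 60: -23, 70: -19, 80: -15}
[ 593. -336.] side {-110: 63, -100: 48, -90: 26, -80: 28, -70: 38, -60: 56, -50: 103, -40: 16, -30: 0, -20: 0, -10: 0, 0: -3, 10: -8, 20: -13, 30: -22}
[ 484. -241.] top {-70: -21, -60: -24, -50: -26, -40: -26, -30: -20, -20: -10, -10: 0, 0: 0, 10: -5, 20: 6, 30: 23, 40: 26, 50: 14, 60: 7, 70: 3, 80: 0}
[ 484. -241.] side {-120: 61, -110: 32, -100: -13, -90: -43, -80: -42, -70: -34, -60: -20, -50: -10, -40: -3, -30: 0, -20: 0, -10: 0, 0: -3, 10: -6, 20: -18, 30: -20}
[474. -44.] top {-70: 9, -60: 7, -50: 0, -40: -12, -30: -17, -20: -10, -10: -3, 0: -4, 10: -12, 20: -22, 30: -27, 40: -26, 50: -23, 60: -17, 70: -13}
[474. -44.] side {-120: 89, -110: 76, -100: 44, -90: 16, -80: 25, -70: 31, -60: 44, -50: 87, -40: 52, -30: 0, -20: 0, -10: -1, 0: -2, 10: -4, 20: -11}
[ 494. -442.] top {-60: -20, -50: -23, -40: -26, -30: -23, -20: -16, -10: -5, 0: 1, 10: -2, 20: -15, 30: -25, 40: -27, 50: -26, 60: -23, 70: -17, 80: -12}
[ 494. -442.] side {-110: 49, -100: 19, -90: -23, -80: -45, -70: -37, -60: -22, -50: -14, -40: -6, -30: -1, -20: 0, -10: 0, 0: -2, 10: -12, 20: -19, 30: -23, 40: -32}
```

Corrected side and top agree to 2 mm. The cells are at about (475,-44), (485,-241), (594,-336) and (495,-443). Next is the bar.

Request:
step_arm(
  moves=[
    [-0.5, 0.165, 0, 0, 0, 0, -1],
    [-0.5, 0.165, 0, 0, 0, 0, -1],
    [-0.5, 0.165, 0, 0, 0, 0, -1],
    [-0.5, 0.165, 0, 0, 0, 0, -1],
    [-0.5, 0.165, 0, 0, 0, 0, -1],
    [-0.5, 0.165, 0, 0, 0, 0, -1],
    [-0.5, 0.165, 0, 0, 0, 0, -1],
    [-0.5, 0.165, 0, 0, 0, 0, -1],
  ],
)

```text
time_s: 4.9
position: [477.0, 210.6, 214.0]
orientation: [[-0.079, 0.997, 0.0], [0.997, 0.079, -0.0], [-0.0, 0.0, -1.0]]
contact_force: [-1.2, 0.9, 0.1]
grip_width: 0.675
```

Request:
step_arm(
  moves=[
    [0, 0, 0.625, 0, 0, 0, -1],
    [0, 0, 0.625, 0, 0, 0, -1],
    [0, 0, 0.625, 0, 0, 0, -1],
    [0, 0, 0.625, 0, 0, 0, -1],
    [0, 0, 0.625, 0, 0, 0, -1],
    [0, 0, 0.625, 0, 0, 0, -1],
    [0, 0, 0.625, 0, 0, 0, -1],
    [0, 0, 0.625, 0, 0, 0, -1],
  ],
)

```text
time_s: 5.7
position: [476.9, 211.3, 63.2]
orientation: [[-0.079, 0.997, 0.0], [0.997, 0.079, 0.0], [0.0, 0.0, -1.0]]
contact_force: [-0.4, -0.5, 0.9]
grip_width: 0.998
```

Request:
step_arm(
  moves=[
    [0, 0, 0, 0, 0, 0, 1],
    [0, 0, 0, 0, 0, 0, 1],
    [0, 0, 0, 0, 0, 0, 1],
    [0, 0, 0, 0, 0, 0, 1],
    [0, 0, 0, 0, 0, 0, 1],
    [0, 0, 0, 0, 0, 0, 1],
    [0, 0, 0, 0, 0, 0, 1],
    [0, 0, 0, 0, 0, 0, 1],
  ],
)

```text
time_s: 6.5
position: [476.5, 212.2, 64.0]
orientation: [[-0.08, 0.997, 0.0], [0.997, 0.08, 0.0], [0.0, 0.0, -1.0]]
contact_force: [-0.0, 0.9, -1.3]
grip_width: 0.329
```

Request:
step_arm(
  moves=[
    [0, 0, 0, 0, 0, 0, 1],
    [0, 0, 0, 0, 0, 0, 1],
    [0, 0, 0, 0, 0, 0, 1],
    [0, 0, 0, 0, 0, 0, 1],
    [0, -0.1, 0, 0, 0, 0, 1],
    [0, -0.1, 0, 0, 0, 0, 1],
    [0, -0.1, 0, 0, 0, 0, 1],
    [0, -0.1, 0, 0, 0, 0, 1],
  ],
)

```text
time_s: 7.3
position: [464.3, 211.2, 63.9]
orientation: [[-0.08, 0.997, 0.0], [0.997, 0.08, 0.0], [0.0, 0.0, -1.0]]
contact_force: [2.3, 0.9, -2.0]
grip_width: 0.152
```

Request:
step_arm(
  moves=[
    [0, -0.03, 0, 0, 0, 0, 1],
    [0, -0.03, 0, 0, 0, 0, 1],
    [0, -0.03, 0, 0, 0, 0, 1],
    [0, -0.03, 0, 0, 0, 0, 1],
    [0, 0, 0, 0, 0, 0, 1],
    [0, 0, 0, 0, 0, 0, 1],
    [0, 0, 0, 0, 0, 0, 1],
    [0, 0, 0, 0, 0, 0, 1],
  ],
)

```text
time_s: 8.1
position: [463.5, 211.2, 64.0]
orientation: [[-0.08, 0.997, 0.005], [0.997, 0.08, 0.001], [0.001, 0.005, -1.0]]
contact_force: [24.0, -0.1, -26.7]
grip_width: 0.151
```

Request:
step_arm(
  moves=[
    [0, -0.03, 0, 0, 0, 0, 1],
    [0, -0.03, 0, 0, 0, 0, 1],
    [0, 0, 0, 0, 0, 0, 1],
    [0, 0, 0, 0, 0, 0, 1],
    [0, 0, 0, 0, 0, 0, 1],
    [0, 0, 0, 0, 0, 0, 1],
    [0, 0, 0, 0, 0, 0, 1],
    [0, 0, 0, 0, 0, 0, 1],
  ],
)

```text
time_s: 8.9
position: [463.5, 211.3, 64.1]
orientation: [[-0.081, 0.997, 0.009], [0.997, 0.081, 0.002], [0.001, 0.009, -1.0]]
contact_force: [37.5, -2.9, -40.2]
grip_width: 0.15
```

The bar hit its stop (force rose with no travel) at TCP x=463.5, so the dock origin is about (577.7, 220). Release and go to cell A.

Request:
step_arm(
  moves=[
    [0, 0.1, 0, 0, 0, 0, -1],
    [0, 0, 0, 0, 0, 0, -1],
    [0, 0, 0, 0, 0, 0, -1],
    [0, 0, 0, 0, 0, 0, -1],
    [0, 0, 0, 0, 0, 0, -1],
    [0, 0, 0, 0, 0, 0, -1],
    [0, 0, -0.4, 0, 0, 0, -1],
    [0, 0, -0.6, 0, 0, 0, -1],
  ],
)

```text
time_s: 9.7
position: [461.6, 210.8, 94.2]
orientation: [[-0.08, 0.997, -0.002], [0.997, 0.08, -0.001], [-0.0, -0.002, -1.0]]
contact_force: [0.3, 0.4, 1.1]
grip_width: 0.825
```

Request:
step_arm(
  moves=[
    [0, 0, -0.9, 0, 0, 0, -1],
    [0, 0, -0.9, 0, 0, 0, -1],
    [0, 0, 0, 0, 0, -1, -1],
    [0, 0, 0, 0, 0, -1, -1],
    [0, 0, 0, 0, 0, -1, -1],
    [0, 0, 0, 0, 0, -1, -1],
    [0, 0, 0, 0, 0, -1, -1],
    [0, 0, 0, 0, 0, -1, -1],
  ],
)

```text
time_s: 10.5
position: [462.2, 211.0, 148.8]
orientation: [[-0.721, 0.693, 0.0], [0.693, 0.721, 0.0], [-0.0, 0.0, -1.0]]
contact_force: [-0.1, -0.5, 0.1]
grip_width: 1.001
```

Request:
step_arm(
  moves=[
    [0, 0, 0, 0, 0, -1, -1],
    [0, 0, 0, 0, 0, -1, -1],
    [0, 0, 0, 0, 0, -1, -1],
    [0, 0, 0, 0, 0, -1, -1],
    [0, 0, 0, 0, 0, -1, -1],
    [0, 0, 0, 0, 0, -0.2, -1],
    [0, -1, 0, 0, 0, 0, -1],
    [0, -1, 0, 0, 0, 0, -1],
  ],
)

```text
time_s: 11.3
position: [453.3, 151.3, 148.4]
orientation: [[-0.989, 0.148, 0.0], [0.148, 0.989, 0.0], [-0.0, 0.0, -1.0]]
contact_force: [-0.2, -0.3, -0.2]
grip_width: 0.996
```

Request:
step_arm(
  moves=[
    [0, -0.9, 0, 0, 0, 0, -1],
    [0, -0.9, 0, 0, 0, 0, -1],
    [0, -0.9, 0, 0, 0, 0, -1],
    [0, -0.9, 0, 0, 0, 0, -1],
    [0, -0.9, 0, 0, 0, 0, -1],
    [0, -0.9, 0, 0, 0, 0, -1],
    [0, 0, 0, 0, 0, 0, -1],
    [0, 0, 0, 0, 0, 0, -1],
  ],
)

```text
time_s: 12.1
position: [429.8, -8.8, 148.3]
orientation: [[-0.989, 0.15, 0.0], [0.15, 0.989, 0.0], [-0.0, 0.0, -1.0]]
contact_force: [0.6, -0.1, 0.1]
grip_width: 0.996
```

```bash
cat >> h.py <<'E'
def go(x,y,z,ang=None):
    """shift in tool axes (units of 3 cm), turn (units of .12) to reach; ang = world angle of tool y"""
    s=bot.state(); R=s["orientation"]; d=R.T@(np.array([x,y,z])-s["position"])/30
    a=np.arctan2(R[1,1],R[0,1]); print("pos",s["position"].round(1),"ang",a.round(3),"q",s["q"].round(2),"F",s["contact_force"].round(1),"t",s["time_s"],"grip",round(s["grip_width"]*91,1))
    print("shift/30mm",d.round(3),"turn/.12",None if ang is None else round(-(ang-a)/.12,2))
E
python3 - <<'E'
from h import *
fs,R=cellfits()
for c in R:
    for p,e in sorted(R[c],key=lambda r:-r[0][1]): print(c,p.round(2),round(e,3))
go(475,-44,7,1.42)
f=fs["side"]; s=bot.state(); p=proj(f,s["position"])[0]; print(p)
E
```

```text
top [ 4.8530e+02 -2.4154e+02 -1.0000e-02] 0.171
top [ 5.9157e+02 -3.3619e+02  1.5000e-01] 0.19
top [ 4.9422e+02 -4.4176e+02 -1.1000e-01] 0.183
side [ 4.7737e+02 -4.3740e+01 -1.5000e-01] 0.148
side [ 4.8764e+02 -2.4159e+02 -1.0000e-02] 0.132
side [ 5.9600e+02 -3.3673e+02  1.7000e-01] 0.121
side [ 4.9593e+02 -4.4295e+02 -1.2000e-01] 0.13
side [ 321.59 -610.47    1.04] 0.086
pos [429.8  -7.9 148. ] ang 1.424 q [-0.07  0.05  2.3   0.    0.8  -1.5 ] F [-0.3  0.4  0.3] t 12.3 grip 91.3
shift/30mm [-1.666 -0.97   4.7  ] turn/.12 0.04
[289.85243123 176.89443867]
```

Request:
step_arm(
  moves=[
    [-0.42, -0.24, 0.5, 0, 0, 0, -1],
    [-0.42, -0.24, 0.5, 0, 0, 0, -1],
    [-0.42, -0.24, 0.5, 0, 0, 0, -1],
    [-0.42, -0.24, 0.5, 0, 0, 0, -1],
    [0, 0, 0.7, 0, 0, 0, -1],
    [0, 0, 0.7, 0, 0, 0, -1],
    [0, 0, 0.7, 0, 0, 0, -1],
    [0, 0, 0.6, 0, 0, 0, -1],
  ],
)

```text
time_s: 13.1
position: [475.3, -43.8, 5.8]
orientation: [[-0.989, 0.146, -0.001], [0.146, 0.989, 0.0], [0.001, 0.0, -1.0]]
contact_force: [0.0, -1.2, 0.1]
grip_width: 0.997
```

Request:
step_arm(
  moves=[
    [0, 0, 0, 0, 0, 0, 0],
    [0, 0, 0, 0, 0, 0, 0],
    [0, 0, 0, 0, 0, 0, 0],
    [0, 0, 0, 0, 0, 0, 0],
    [0, 0, 0, 0, 0, 0, 0],
    [0, 0, 0, 0, 0, 0, 0],
    [0, 0.1, 0, 0, 0, 0, 0],
    [0, 0.1, 0, 0, 0, 0, 0],
  ],
)

```text
time_s: 13.9
position: [476.3, -38.4, 7.0]
orientation: [[-0.989, 0.147, 0.0], [0.147, 0.989, -0.0], [-0.0, 0.0, -1.0]]
contact_force: [0.1, -1.0, 0.4]
grip_width: 0.501
```

Request:
step_arm(
  moves=[
    [0, 0.13, 0, 0, 0, 0, 0],
    [0, 0.13, 0, 0, 0, 0, 0],
    [0, 0.13, 0, 0, 0, 0, 0],
    [0, 0.13, 0, 0, 0, 0, 0],
    [0, 0.13, 0, 0, 0, 0, 0],
    [0, 0.12, 0, 0, 0, 0, 0],
    [0, 0, 0, 0, 0, 0, 0.1],
    [0, 0, 0, 0, 0, 0, 0.1],
  ],
)

```text
time_s: 14.7
position: [479.6, -15.6, 6.9]
orientation: [[-0.989, 0.146, -0.0], [0.146, 0.989, 0.0], [0.0, -0.0, -1.0]]
contact_force: [-0.5, -0.3, 0.1]
grip_width: 0.449
```

```bash
python3 - <<'E'
from h import *
go(480,-15,7,1.42)
ims=[]
for c,b in(("top",(285,170,385,250)),("side",(260,170,360,250))):
    f=grab(c); ims.append(cv2.resize(f["image"][b[1]:b[3],b[0]:b[2]],None,fx=4,fy=4,interpolation=cv2.INTER_CUBIC))
cv2.imwrite("pics/a1.png",np.hstack(ims))
E
```

```text
pos [479.6 -15.6   6.9] ang 1.424 q [-0.08  0.41  2.22 -0.    0.51 -1.51] F [-0.5 -0.3  0.1] t 14.7 grip 40.9
shift/30mm [-0.012  0.023 -0.003] turn/.12 0.04
```

View pics/a1.png

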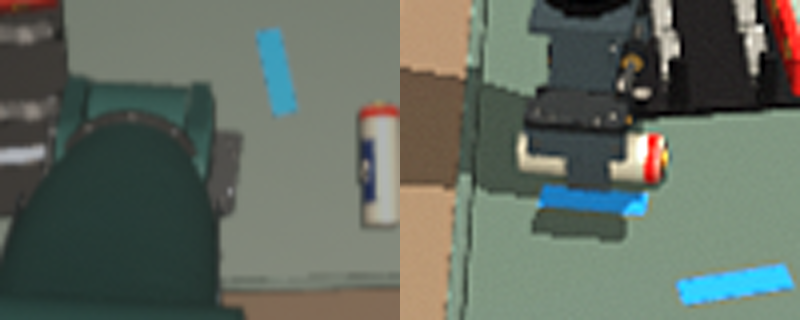

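Request:
step_arm(
  moves=[
    [0, 0, 0, 0, 0, 0, 1],
    [0, 0, 0, 0, 0, 0, 1],
    [0, 0, 0, 0, 0, 0, 1],
    [0, 0, 0, 0, 0, 0, 1],
    [0, 0, -0.6, 0, 0, 0, 1],
    [0, 0, -0.9, 0, 0, 0, 1],
    [0, 0, -1, 0, 0, 0, 1],
    [0, 0, -0.9, 0, 0, 0, 1],
  ],
)

```text
time_s: 15.6
position: [479.2, -15.7, 109.9]
orientation: [[-0.989, 0.146, -0.001], [0.146, 0.989, 0.0], [0.001, -0.0, -1.0]]
contact_force: [-0.5, -0.2, -4.3]
grip_width: 0.408
```

```bash
cat >> h.py <<'E'
def dockpt(x,y,o=(577.7,220),yaw=.073):
    return np.array([o[0]+x*np.cos(yaw)-y*np.sin(yaw),o[1]+x*np.sin(yaw)+y*np.cos(yaw)])
E
python3 - <<'E'
from h import *
for c,box in(("top",(265,145,292,173)),("side",(355,155,382,185))):
    f=grab(c); im=cv2.imread(f"pics/{c}0.png"); h=cv2.cvtColor(im,cv2.COLOR_BGR2HSV)
    m=cv2.inRange(h,(45,110,30),(85,255,255))>0; k=np.zeros_like(m); k[box[1]:box[3],box[0]:box[2]]=1; m&=k
    big=cv2.resize(m.astype(np.float32),None,fx=S,fy=S)
    def cost(p):
        P=np.r_[[[p[0]+14*np.cos(t),p[1]+14*np.sin(t),z] for t in T for z in(p[2],71)]]
        hl=cv2.convexHull(((proj(f,P)+.5)*S-.5).astype(np.float32)).round().astype(np.int32); r=np.zeros(big.shape,np.uint8); cv2.fillConvexPoly(r,hl,1); return np.abs(big-r).sum()/big.sum()
    a=np.argwhere(m)[:,::-1].mean(0); w=ray(f,a,65); p0=np.array([w[0],w[1],62])
    r=minimize(cost,p0,method="Nelder-Mead",options=dict(initial_simplex=p0+np.r_[np.zeros((1,3)),np.diag([6,6,4])])); print(c,m.sum(),r.x,r.fun)
print("pred",dockpt(107,-85))
g=dockpt(-6,-124); go(g[0],g[1],111,1.644)
E
```

```text
top 44 [688.54147431 144.16515279  67.80186057] 0.16668701171875
side 60 [691.69083666 135.00411594  78.11859033] 0.395965576171875
pred [690.61451548 143.03044632]
pos [481.3 -15.8 111.6] ang 1.424 q [-0.08  0.2   2.21 -0.    0.72 -1.51] F [ 0.9  0.  -4.4] t 15.7 grip 37.3
shift/30mm [-2.735  4.17   0.035] turn/.12 -1.83
```

Request:
step_arm(
  moves=[
    [-0.455, 0.7, 0, 0, 0, 0, 1],
    [-0.455, 0.7, 0, 0, 0, 0, 1],
    [-0.455, 0.7, 0, 0, 0, 0, 1],
    [-0.455, 0.7, 0, 0, 0, 0, 1],
    [-0.455, 0.7, 0, 0, 0, 0, 1],
    [-0.455, 0.7, 0, 0, 0, 0, 1],
    [0, 0, 0, 0, 0, -0.9, 1],
    [0, 0, 0, 0, 0, -0.9, 1],
  ],
)

```text
time_s: 16.5
position: [578.5, 97.5, 106.9]
orientation: [[-0.997, -0.074, -0.002], [-0.074, 0.997, -0.0], [0.002, -0.0, -1.0]]
contact_force: [-0.1, 0.0, -3.3]
grip_width: 0.409
```

Request:
step_arm(
  moves=[
    [0, 0, 0.3, 0, 0, 0, 1],
    [0, 0, 0.3, 0, 0, 0, 1],
    [0, 0, 0.3, 0, 0, 0, 1],
    [0, 0, 0.3, 0, 0, 0, 1],
    [0, 0, 0, 0, 0, 0, 1],
    [0, 0, 0, 0, 0, 0, 1],
    [0, 0, 0, 0, 0, 0, 1],
    [0, 0, 0, 0, 0, 0, 1],
  ],
)

```text
time_s: 17.3
position: [579.4, 97.0, 73.4]
orientation: [[-0.998, -0.069, 0.001], [-0.069, 0.998, 0.0], [-0.001, 0.0, -1.0]]
contact_force: [0.2, 0.5, -3.6]
grip_width: 0.412
```

```bash
python3 - <<'E'
from h import *
g=dockpt(-6,-124); go(g[0],g[1],27,1.644)
f=grab("side"); cv2.imwrite("pics/a2.png",cv2.resize(f["image"][110:260,270:420],None,fx=4,fy=4,interpolation=cv2.INTER_CUBIC))
E
```

```text
pos [579.4  97.   73.4] ang 1.64 q [ 0.13  0.41  2.01 -0.    0.72 -1.51] F [ 0.2  0.5 -3.6] t 17.3 grip 37.5
shift/30mm [-0.043 -0.04   1.546] turn/.12 -0.03
```

View pics/a2.png

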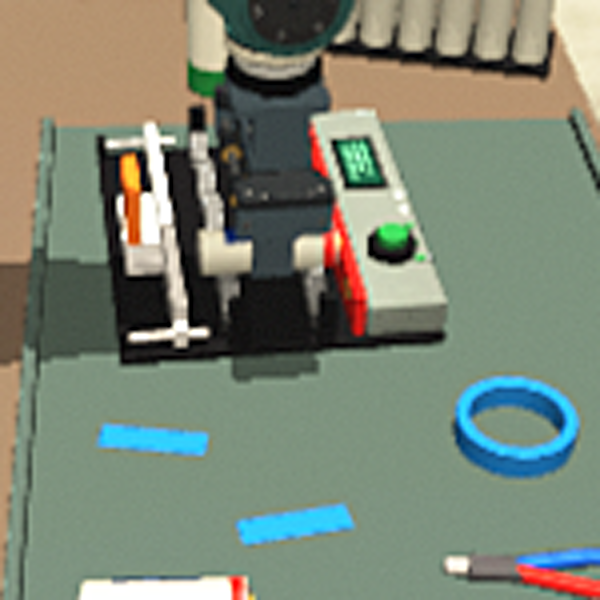

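Request:
step_arm(
  moves=[
    [0, 0, 0.3, 0, 0, 0, 1],
    [0, 0, 0.3, 0, 0, 0, 1],
    [0, 0, 0.3, 0, 0, 0, 1],
    [0, 0, 0.3, 0, 0, 0, 1],
    [0, 0, 0.2, 0, 0, 0, 1],
    [0, 0, 0.12, 0, 0, 0, 1],
    [0, 0, 0, 0, 0, 0, 1],
    [0, 0, 0, 0, 0, 0, 1],
  ],
)

```text
time_s: 18.15
position: [578.8, 94.8, 27.1]
orientation: [[-0.998, -0.07, -0.001], [-0.07, 0.998, -0.003], [0.001, -0.003, -1.0]]
contact_force: [-2.2, -25.8, 7.4]
grip_width: 0.411
```

Request:
step_arm(
  moves=[
    [0, 0, 0, 0, 0, 0, -0.15],
    [0, 0, 0, 0, 0, 0, -0.15],
    [0, 0, 0, 0, 0, 0, -0.15],
    [0, 0, 0, 0, 0, 0, -0.15],
    [0, 0, -0.3, 0, 0, 0, -0.15],
    [0, 0, -0.6, 0, 0, 0, -0.15],
    [0, 0, -1, 0, 0, 0, -0.15],
    [0, 0, -1, 0, 0, 0, -0.15],
  ],
)

```text
time_s: 18.95
position: [578.8, 97.0, 115.6]
orientation: [[-0.998, -0.069, -0.0], [-0.069, 0.998, -0.0], [0.0, -0.0, -1.0]]
contact_force: [0.6, 0.1, -0.4]
grip_width: 0.572
```

Request:
step_arm(
  moves=[
    [0, -1, 0, 0, 0, 0, -1],
    [0, -1, 0, 0, 0, 0, -1],
    [0, -1, 0, 0, 0, 0, -1],
    [0, -1, 0, 0, 0, 0, -1],
    [0, -1, 0, 0, 0, 0, -1],
    [0, -1, 0, 0, 0, 0, -1],
    [0, -1, 0, 0, 0, 0, -1],
    [0, -1, 0, 0, 0, 0, -1],
  ],
)

```text
time_s: 19.75
position: [595.8, -143.6, 115.1]
orientation: [[-0.998, -0.069, 0.001], [-0.069, 0.998, -0.0], [-0.001, -0.0, -1.0]]
contact_force: [0.1, -0.2, -0.8]
grip_width: 1.002
```

Request:
step_arm(
  moves=[
    [0.7, -0.5, 0, 0, 0, 0, -1],
    [0.7, -0.5, 0, 0, 0, 0, -1],
    [0.7, -0.5, 0, 0, 0, 0, -1],
    [0.7, -0.5, 0, 0, 0, 0, -1],
    [0, 0, 0, 0, 0, 0, -1],
    [0, 0, 0, 0, 0, 0, -1],
    [0, 0, 0, 0, 0, 0, -1],
    [0, 0, 0, 0, 0, 0, -1],
  ],
)

```text
time_s: 20.55
position: [516.6, -207.7, 114.5]
orientation: [[-0.998, -0.07, 0.0], [-0.07, 0.998, -0.0], [-0.0, -0.0, -1.0]]
contact_force: [-0.3, 0.5, -0.4]
grip_width: 0.999
```

```bash
python3 - <<'E'
from h import *
fs,R=cellfits()
for c in R:
    for p,e in sorted(R[c],key=lambda r:-r[0][1]): print(c,p.round(2),round(e,3))
go(486,-241,100,1.56)
a=fs["top"]["image"][140:240,215:315]; b=fs["side"]["image"][130:230,280:380]
cv2.imwrite("pics/a3.png",cv2.resize(np.hstack([a,b]),None,fx=4,fy=4,interpolation=cv2.INTER_CUBIC))
P=np.r_[dockpt(-6,-124),41]
for c in fs: print(c,roll(fs[c],[P[0],P[1],.073],41))
E
```

```text
top [ 5.9407e+02 -3.3663e+02  1.7000e-01] 0.38
top [ 4.9324e+02 -4.4178e+02 -1.1000e-01] 0.168
side [ 4.8768e+02 -2.4103e+02 -2.0000e-02] 0.139
side [ 5.9563e+02 -3.3685e+02  1.7000e-01] 0.122
side [ 4.9519e+02 -4.4388e+02 -1.0000e-01] 0.123
side [ 322.2  -610.67    1.05] 0.064
pos [ 516.2 -207.8  114.3] ang 1.641 q [-0.42  0.3   2.07 -0.    0.77 -2.07] F [-0.8  1.  -0.4] t 20.75 grip 90.9
shift/30mm [ 1.081 -1.033  0.475] turn/.12 0.67
top {-80: -11, -70: -11, -60: -11, -50: 0, -40: 18, -30: 30, -20: 31, -10: 32, 0: 33, 10: 33, 20: 30, 30: 27, 40: 11, 50: -4, 60: -14, 70: -16}
side {-130: 5, -120: 3, -110: 0, -100: -2, -90: -6, -80: -5, -70: 0, -60: 5, -50: 8, -40: 13, -30: 41, -20: 51, -10: 51, 0: 51, 10: 50, 20: 48}
```

View pics/a3.png

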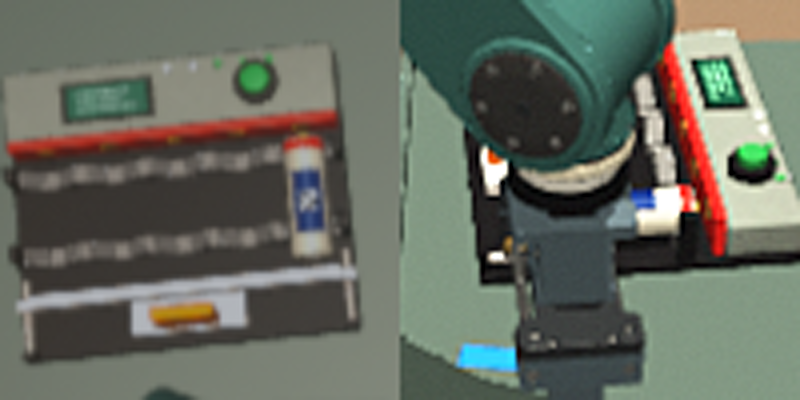

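Cell A lies in cradle 1 with its code centred up (blue from -43° to +42°). Next I measure the roll of B, C and D more finely from the clear earlier frames.

```bash
python3 - <<'E'
from h import *
f=grab("top"); fsd=grab("side"); cam=f["world_from_camera"][:3,3]
A={"A":(475,-44,-.15),"B":(485,-241,-.0),"C":(593.5,-336,.17),"D":(494.3,-442,-.11)}
for k,(x,y,yaw) in A.items():
    a=np.array([np.cos(yaw),np.sin(yaw),0]); b=np.array([-a[1],a[0],0]); rows=[]
    for im in (cv2.imread("pics/top0.png"),np.load("pics/top_tip.npy")):
        im=im.astype(np.float32)
        # straight scan across the cell at height 22, BGR at offsets t (mm, + = left/+y)
        o=[]
        for t in range(-30,31,3):
            P=np.array([x,y,22.])+t*b+np.r_[np.linspace(-27,-12,8),np.linspace(12,27,8)][:,None]*a
            uv=proj(f,P).astype(np.float32); g=cv2.remap(im,uv[:,:1],uv[:,1:],cv2.INTER_LINEAR)[:,0].mean(0); o.append(g.round().astype(int))
        rows.append(np.array(o))
    r=sum(rows)/2
    print(k,"view tilt deg",np.degrees(np.arctan2((cam-np.array([x,y,22]))@b,cam[2])).round(1)); print(" t ",list(range(-30,31,3))); print(" R ",r[:,2].astype(int).tolist()); print(" B-R",(r[:,0]-r[:,2]).astype(int).tolist())
E
```

```text
A view tilt deg -1.4
 t  [-30, -27, -24, -21, -18, -15, -12, -9, -6, -3, 0, 3, 6, 9, 12, 15, 18, 21, 24, 27, 30]
 R  [125, 124, 120, 101, 90, 104, 148, 168, 173, 173, 173, 173, 172, 168, 155, 133, 113, 116, 123, 123, 123]
 B-R [-7, -7, -6, 1, 5, 2, -14, -17, -10, -4, -3, -10, -19, -26, -27, -23, -14, -8, -6, -6, -6]
B view tilt deg 5.6
 t  [-30, -27, -24, -21, -18, -15, -12, -9, -6, -3, 0, 3, 6, 9, 12, 15, 18, 21, 24, 27, 30]
 R  [125, 125, 125, 128, 143, 161, 171, 173, 173, 173, 171, 158, 111, 70, 55, 57, 63, 85, 111, 123, 125]
 B-R [-7, -7, -8, -12, -21, -26, -24, -14, -4, 1, -3, -5, 10, 28, 30, 19, 7, -2, -5, -6, -7]
C view tilt deg 10.1
 t  [-30, -27, -24, -21, -18, -15, -12, -9, -6, -3, 0, 3, 6, 9, 12, 15, 18, 21, 24, 27, 30]
 R  [117, 117, 114, 105, 98, 123, 160, 172, 173, 173, 173, 173, 171, 164, 151, 130, 101, 83, 90, 110, 118]
 B-R [-6, -6, -4, 1, 5, -5, -18, -16, -7, -1, -1, -11, -21, -27, -28, -24, -17, -8, -4, -5, -6]
D view tilt deg 10.2
 t  [-30, -27, -24, -21, -18, -15, -12, -9, -6, -3, 0, 3, 6, 9, 12, 15, 18, 21, 24, 27, 30]
 R  [119, 119, 120, 127, 145, 165, 172, 173, 173, 173, 173, 173, 170, 160, 145, 121, 92, 84, 101, 117, 120]
 B-R [-7, -7, -8, -13, -21, -26, -22, -13, -3, 2, -3, -14, -24, -28, -26, -22, -13, -5, -6, -6, -6]
```

Request:
step_arm(
  moves=[
    [0.36, -0.35, 0, 0, 0, 0, -1],
    [0.36, -0.35, 0, 0, 0, 0, -1],
    [0.36, -0.34, 0, 0, 0, 0, -1],
    [0, 0, 0, 0, 0, 0.67, -1],
    [0, 0, 0.9, 0, 0, 0, -1],
    [0, 0, 0.9, 0, 0, 0, -1],
    [0, 0, 0.9, 0, 0, 0, -1],
    [0, 0, 0.8, 0, 0, 0, -1],
  ],
)

```text
time_s: 21.65
position: [484.8, -242.3, 8.2]
orientation: [[-1.0, 0.012, -0.0], [0.012, 1.0, 0.0], [0.0, 0.0, -1.0]]
contact_force: [0.4, 0.7, -0.2]
grip_width: 1.003
```

Request:
step_arm(
  moves=[
    [0, 0, 0, 0, 0, 0, 0],
    [0, 0, 0, 0, 0, 0, 0],
    [0, 0, 0, 0, 0, 0, 0],
    [0, 0, 0, 0, 0, 0, 0],
    [0, 0, 0, 0, 0, 0, 0],
    [0, 0, 0, 0, 0, 0, 0],
    [0, -0.1, 0, 0, 0, 0, 0],
    [0, -0.1, 0, 0, 0, 0, 0],
  ],
)

```text
time_s: 22.45
position: [485.8, -247.7, 9.5]
orientation: [[-1.0, 0.011, 0.0], [0.011, 1.0, -0.0], [-0.0, -0.0, -1.0]]
contact_force: [-0.5, 0.3, -0.0]
grip_width: 0.497
```

Request:
step_arm(
  moves=[
    [0, -0.1, 0, 0, 0, 0, 0],
    [0, -0.1, 0, 0, 0, 0, 0],
    [0, -0.1, 0, 0, 0, 0, 0],
    [0, -0.1, 0, 0, 0, 0, 0],
    [0, -0.1, 0, 0, 0, 0, 0],
    [0, -0.03, 0, 0, 0, 0, 0],
    [0, 0, 0, 0, 0, 0, 0.1],
    [0, 0, 0, 0, 0, 0, 0.1],
  ],
)

```text
time_s: 23.25
position: [485.5, -263.3, 9.3]
orientation: [[-1.0, 0.011, -0.0], [0.011, 1.0, 0.0], [0.0, 0.0, -1.0]]
contact_force: [0.1, 0.5, -0.3]
grip_width: 0.448
```

Request:
step_arm(
  moves=[
    [0, 0, 0, 0, 0, 0, 1],
    [0, 0, 0, 0, 0, 0, 1],
    [0, 0, 0, 0, 0, 0, 1],
    [0, 0, 0, 0, 0, 0, 1],
    [0, 0, -0.6, 0, 0, 0, 1],
    [0, 0, -0.9, 0, 0, 0, 1],
    [0, 0, -1, 0, 0, 0, 1],
    [0, 0, -0.9, 0, 0, 0, 1],
  ],
)

```text
time_s: 24.05
position: [485.3, -263.3, 112.3]
orientation: [[-1.0, 0.011, -0.0], [0.011, 1.0, 0.0], [0.0, 0.0, -1.0]]
contact_force: [0.9, 0.4, -3.9]
grip_width: 0.411
```

```bash
sed -i 's/o=(577.7,220)/o=(577.4,218.5)/' h.py; python3 - <<'E'
from h import *
g=dockpt(-6,-62); print(g); go(g[0],g[1],111,1.644)
E
```

```text
[575.93796113 156.22751456]
pos [ 485.3 -263.3  112.3] ang 1.56 q [-0.54  0.3   2.08 -0.    0.77 -2.1 ] F [ 0.9  0.4 -3.9] t 24.05 grip 37.4
shift/30mm [-2.865 14.016  0.045] turn/.12 -0.7
```

Request:
step_arm(
  moves=[
    [-0.19, 0.935, 0, 0, 0, 0, 1],
    [-0.19, 0.935, 0, 0, 0, 0, 1],
    [-0.19, 0.935, 0, 0, 0, 0, 1],
    [-0.19, 0.935, 0, 0, 0, 0, 1],
    [-0.19, 0.935, 0, 0, 0, 0, 1],
    [-0.19, 0.935, 0, 0, 0, 0, 1],
    [-0.19, 0.935, 0, 0, 0, 0, 1],
    [-0.19, 0.935, 0, 0, 0, 0, 1],
  ],
)

```text
time_s: 24.85
position: [533.5, -38.3, 111.2]
orientation: [[-1.0, 0.011, -0.0], [0.011, 1.0, 0.0], [0.0, -0.0, -1.0]]
contact_force: [0.5, 0.1, -3.1]
grip_width: 0.41
```

Request:
step_arm(
  moves=[
    [-0.19, 0.935, 0, 0, 0, 0, 1],
    [-0.19, 0.935, 0, 0, 0, 0, 1],
    [-0.19, 0.935, 0, 0, 0, 0, 1],
    [-0.19, 0.935, 0, 0, 0, 0, 1],
    [-0.19, 0.935, 0, 0, 0, 0, 1],
    [-0.19, 0.935, 0, 0, 0, 0, 1],
    [-0.19, 0.935, 0, 0, 0, 0, 1],
    [0, 0, 0, 0, 0, -0.7, 1],
  ],
)

```text
time_s: 25.65
position: [576.2, 159.0, 111.2]
orientation: [[-0.997, -0.075, 0.0], [-0.075, 0.997, 0.0], [-0.0, 0.0, -1.0]]
contact_force: [-0.2, -0.3, -3.9]
grip_width: 0.41
```

Request:
step_arm(
  moves=[
    [0, 0, 0, 0, 0, 0, 1],
    [0, 0, 0, 0, 0, 0, 1],
    [0, 0, 0.3, 0, 0, 0, 1],
    [0, 0, 0.3, 0, 0, 0, 1],
    [0, 0, 0.3, 0, 0, 0, 1],
    [0, 0, 0.3, 0, 0, 0, 1],
    [0, 0, 0, 0, 0, 0, 1],
    [0, 0, 0, 0, 0, 0, 1],
  ],
)

```text
time_s: 26.45
position: [575.7, 156.3, 75.0]
orientation: [[-0.997, -0.073, -0.001], [-0.073, 0.997, -0.0], [0.001, -0.0, -1.0]]
contact_force: [0.4, 0.3, -2.6]
grip_width: 0.414
```

```bash
python3 - <<'E'
from h import *
g=dockpt(-6,-62); go(g[0],g[1],28.4,1.644)
E
```

```text
pos [575.7 156.3  75. ] ang 1.643 q [ 0.23  0.42  1.99 -0.    0.73 -1.42] F [ 0.4  0.3 -2.6] t 26.45 grip 37.6
shift/30mm [-0.009 -0.002  1.554] turn/.12 -0.0
```

Lower, release, and go towards cell C.

Request:
step_arm(
  moves=[
    [0, 0, 0.3, 0, 0, 0, 1],
    [0, 0, 0.3, 0, 0, 0, 1],
    [0, 0, 0.3, 0, 0, 0, 1],
    [0, 0, 0.3, 0, 0, 0, 1],
    [0, 0, 0.2, 0, 0, 0, 1],
    [0, 0, 0.13, 0, 0, 0, 1],
    [0, 0, 0, 0, 0, 0, 1],
    [0, 0, 0, 0, 0, 0, 1],
  ],
)

```text
time_s: 27.25
position: [575.9, 156.4, 29.4]
orientation: [[-0.997, -0.073, 0.0], [-0.073, 0.997, 0.0], [-0.0, 0.0, -1.0]]
contact_force: [0.5, 0.4, -3.3]
grip_width: 0.411
```

Request:
step_arm(
  moves=[
    [0, 0, 0, 0, 0, 0, -0.1],
    [0, 0, 0, 0, 0, 0, -0.1],
    [0, 0, 0, 0, 0, 0, -0.1],
    [0, 0, 0, 0, 0, 0, -0.1],
    [0, 0, -0.3, 0, 0, 0, -0.1],
    [0, 0, -0.6, 0, 0, 0, -0.1],
    [0, 0, -1, 0, 0, 0, -0.1],
    [0, 0, -1, 0, 0, 0, -0.1],
  ],
)

```text
time_s: 28.05
position: [575.5, 156.3, 117.8]
orientation: [[-0.997, -0.073, -0.0], [-0.073, 0.997, -0.0], [0.0, -0.0, -1.0]]
contact_force: [0.1, 0.6, 0.7]
grip_width: 0.548
```

Request:
step_arm(
  moves=[
    [0, -1, 0, 0, 0, 0, -1],
    [0, -1, 0, 0, 0, 0, -1],
    [0, -1, 0, 0, 0, 0, -1],
    [0, -1, 0, 0, 0, 0, -1],
    [0, -1, 0, 0, 0, 0, -1],
    [0, -1, 0, 0, 0, 0, -1],
    [0, -1, 0, 0, 0, 0, -1],
    [0, -1, 0, 0, 0, 0, -1],
  ],
)

```text
time_s: 28.85
position: [593.4, -84.3, 117.2]
orientation: [[-0.997, -0.073, 0.001], [-0.073, 0.997, -0.0], [-0.001, -0.0, -1.0]]
contact_force: [0.1, -0.5, -0.0]
grip_width: 1.001
```

Request:
step_arm(
  moves=[
    [0, -1, 0, 0, 0, 0, -1],
    [0, -1, 0, 0, 0, 0, -1],
    [0, -1, 0, 0, 0, 0, -1],
    [0, -1, 0, 0, 0, 0, -1],
    [0, -1, 0, 0, 0, 0, -1],
    [0, -1, 0, 0, 0, 0, -1],
    [0, 0, 0, 0, 0, 0, -1],
    [0, 0, 0, 0, 0, 0, -1],
  ],
)

```text
time_s: 29.65
position: [606.2, -262.7, 116.8]
orientation: [[-0.997, -0.072, 0.0], [-0.072, 0.997, 0.0], [-0.0, 0.0, -1.0]]
contact_force: [-0.3, -0.2, 0.7]
grip_width: 0.997
```

```bash
python3 - <<'E'
from h import *
fs,R=cellfits()
for c in R:
    for p,e in sorted(R[c],key=lambda r:-r[0][1]): print(c,p.round(2),round(e,3))
go(595,-336.3,7,1.74)
for y in(-124,-62):
    P=dockpt(-6,y)
    print(y,roll(fs["top"],[P[0],P[1],.073],41))
E
```

```text
top [ 5.8110e+02 -3.4417e+02  6.0000e-02] 1.948
top [ 4.9393e+02 -4.4067e+02 -1.2000e-01] 0.197
side [ 5.9629e+02 -3.3696e+02  1.7000e-01] 0.108
side [ 4.9534e+02 -4.4291e+02 -1.2000e-01] 0.134
side [ 322.04 -612.17    1.09] 0.065
pos [ 606.3 -261.5  116.6] ang 1.645 q [-0.44  0.44  1.85  0.    0.85 -2.09] F [ 0.3 -0.4 -0.1] t 29.85 grip 90.9
shift/30mm [ 0.559 -2.458  3.653] turn/.12 -0.8
-124 {-80: -10, -70: -11, -60: -12, -50: -9, -40: 7, -30: 26, -20: 32, -10: 33, 0: 34, 10: 34, 20: 32, 30: 32, 40: 22, 50: 7, 60: -6, 70: -13}
-62 {-80: -12, -70: -14, -60: -19, -50: -22, -40: -19, -30: 4, -20: 34, -10: 43, 0: 38, 10: 37, 20: 37, 30: 36, 40: 35, 50: 31, 60: 24, 70: 17}
```

```bash
python3 - <<'E'
from h import *
f=grab("top"); g=f["image"]
cv2.imwrite("pics/b1.png",cv2.resize(g[160:220,250:330],None,fx=8,fy=8,interpolation=cv2.INTER_CUBIC))
cam=f["world_from_camera"][:3,3]; yaw=.073
a=np.array([np.cos(yaw),np.sin(yaw),0]); b=np.array([-a[1],a[0],0])
for y in(-124,-62):
    P0=np.r_[dockpt(-6,y),41]; o=[]
    ts=range(-30,31,3)
    for t in ts:
        P=P0+t*b+np.r_[np.linspace(-27,-12,8),np.linspace(12,27,8)][:,None]*a
        uv=proj(f,P).astype(np.float32); o.append(cv2.remap(g.astype(np.float32),uv[:,:1],uv[:,1:],cv2.INTER_LINEAR)[:,0].mean(0))
    o=np.array(o); w=[]
    for t in ts:
        P=P0+t*b+np.r_[np.linspace(-56,-36,8)][:,None]*a
        uv=proj(f,P).astype(np.float32); w.append(cv2.remap(g.astype(np.float32),uv[:,:1],uv[:,1:],cv2.INTER_LINEAR)[:,0].mean(0)[2])
    print(y,"tilt",np.degrees(np.arctan2((cam-P0)@b,cam[2]-41)).round(1)); print(list(ts)); print((o[:,0]-o[:,2]).astype(int).tolist()); print(o[:,2].astype(int).tolist()); print("white R",np.array(w).astype(int).tolist())
E
```

```text
-124 tilt -3.4
[-30, -27, -24, -21, -18, -15, -12, -9, -6, -3, 0, 3, 6, 9, 12, 15, 18, 21, 24, 27, 30]
[-6, -6, -6, -7, -11, -14, 2, 28, 41, 45, 46, 47, 46, 40, 29, 8, -11, -14, -9, -7, -7]
[61, 61, 63, 70, 83, 111, 104, 76, 68, 75, 80, 83, 78, 78, 79, 100, 120, 96, 73, 65, 65]
white R [61, 66, 77, 78, 88, 113, 140, 148, 155, 158, 159, 161, 161, 161, 160, 158, 146, 114, 83, 76, 79]
-62 tilt -5.2
[-30, -27, -24, -21, -18, -15, -12, -9, -6, -3, 0, 3, 6, 9, 12, 15, 18, 21, 24, 27, 30]
[-7, -7, -7, -8, -13, -21, -23, -8, 30, 53, 58, 57, 57, 56, 50, 40, 22, -3, -7, -7, -7]
[67, 67, 67, 70, 85, 121, 143, 132, 79, 58, 62, 66, 61, 51, 49, 53, 63, 77, 66, 63, 64]
white R [80, 79, 73, 70, 81, 106, 139, 155, 160, 162, 164, 163, 162, 163, 164, 160, 144, 112, 86, 79, 79]
```

View pics/b1.png

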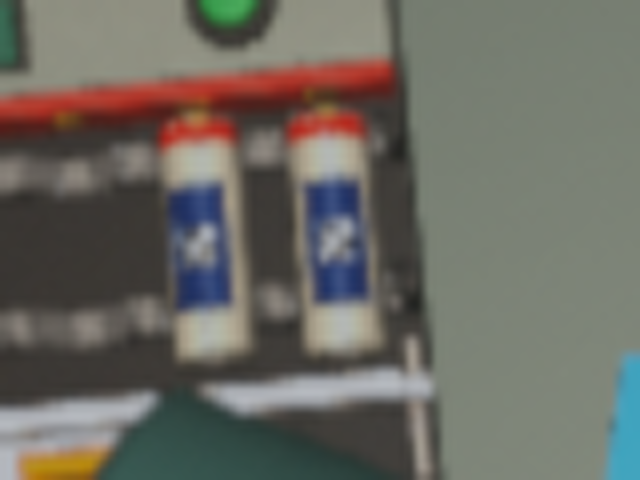

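B is within about ±10° of up, so I leave it. Now cell C: roll 29 mm to +y.

Request:
step_arm(
  moves=[
    [0.19, -0.82, 0, 0, 0, 0, -1],
    [0.19, -0.82, 0, 0, 0, 0, -1],
    [0.18, -0.82, 0, 0, 0, 0, -1],
    [0, 0, 0, 0, 0, -0.8, -1],
    [0, 0, 0.9, 0, 0, 0, -1],
    [0, 0, 0.9, 0, 0, 0, -1],
    [0, 0, 0.9, 0, 0, 0, -1],
    [0, 0, 0.88, 0, 0, 0, -1],
  ],
)

```text
time_s: 30.7
position: [595.0, -336.7, 8.1]
orientation: [[-0.986, -0.169, -0.0], [-0.169, 0.986, 0.0], [0.0, 0.0, -1.0]]
contact_force: [0.6, -0.0, 0.2]
grip_width: 0.999
```

Request:
step_arm(
  moves=[
    [0, 0, 0, 0, 0, 0, 0],
    [0, 0, 0, 0, 0, 0, 0],
    [0, 0, 0, 0, 0, 0, 0],
    [0, 0, 0, 0, 0, 0, 0],
    [0, 0, 0, 0, 0, 0, 0],
    [0, 0, 0, 0, 0, 0, 0],
    [0, 0, 0, 0, 0, 0, 0],
    [0, 0, 0, 0, 0, 0, 0],
  ],
)

```text
time_s: 31.5
position: [594.9, -337.3, 9.1]
orientation: [[-0.986, -0.168, 0.0], [-0.168, 0.986, -0.0], [-0.0, -0.0, -1.0]]
contact_force: [0.5, -0.4, -0.2]
grip_width: 0.497
```

```bash
python3 - <<'E'
from h import *
d=29.2; go(595-.17*d,-336.3+.985*d,7,1.74)
E
```

```text
pos [ 594.9 -337.3    9.1] ang 1.74 q [-0.55  0.63  1.81  0.    0.71 -2.29] F [ 0.5 -0.4 -0.2] t 31.5 grip 45.2
shift/30mm [-0.006  1.007  0.071] turn/.12 -0.0
```

Request:
step_arm(
  moves=[
    [0, 0.13, 0, 0, 0, 0, 0],
    [0, 0.13, 0, 0, 0, 0, 0],
    [0, 0.13, 0, 0, 0, 0, 0],
    [0, 0.13, 0, 0, 0, 0, 0],
    [0, 0.13, 0, 0, 0, 0, 0],
    [0, 0.13, 0, 0, 0, 0, 0],
    [0, 0.13, 0, 0, 0, 0, 0],
    [0, 0.1, 0, 0, 0, 0, 0],
  ],
)

```text
time_s: 32.3
position: [589.8, -307.1, 9.0]
orientation: [[-0.986, -0.168, -0.0], [-0.168, 0.986, 0.0], [0.0, 0.0, -1.0]]
contact_force: [-0.1, 0.1, 0.4]
grip_width: 0.5
```

Request:
step_arm(
  moves=[
    [0, 0, 0, 0, 0, 0, 0.1],
    [0, 0, 0, 0, 0, 0, 0.1],
    [0, 0, 0, 0, 0, 0, 1],
    [0, 0, 0, 0, 0, 0, 1],
    [0, 0, 0, 0, 0, 0, 1],
    [0, 0, 0, 0, 0, 0, 1],
    [0, 0, -0.6, 0, 0, 0, 1],
    [0, 0, -0.9, 0, 0, 0, 1],
  ],
)

```text
time_s: 33.1
position: [588.7, -306.9, 53.8]
orientation: [[-0.986, -0.168, -0.003], [-0.168, 0.986, 0.001], [0.002, 0.002, -1.0]]
contact_force: [-0.1, 1.0, -2.9]
grip_width: 0.413
```

Request:
step_arm(
  moves=[
    [0, 0, -1, 0, 0, 0, 1],
    [0, 0, -0.9, 0, 0, 0, 1],
    [0, 0, 0, 0, 0, 0.8, 1],
    [0, 0, 0, 0, 0, 0, 1],
    [0, 0, 0, 0, 0, 0, 1],
    [0, 0, 0, 0, 0, 0, 1],
    [0, 0, 0, 0, 0, 0, 1],
    [0, 0, 0, 0, 0, 0, 1],
  ],
)

```text
time_s: 33.9
position: [589.7, -307.4, 110.6]
orientation: [[-0.997, -0.073, -0.001], [-0.073, 0.997, 0.0], [0.001, 0.0, -1.0]]
contact_force: [-0.4, 0.7, -2.0]
grip_width: 0.409
```

```bash
python3 - <<'E'
from h import *
g=dockpt(-6,62); print(g); go(g[0],g[1],111,1.644)
E
```

```text
[566.89399867 279.89726326]
pos [ 589.7 -307.4  110.6] ang 1.644 q [-0.52  0.46  1.85 -0.    0.84 -2.16] F [-0.4  0.7 -2. ] t 33.9 grip 37.3
shift/30mm [-6.8100e-01  1.9578e+01 -5.0000e-03] turn/.12 0.0
```

Request:
step_arm(
  moves=[
    [-0.03, 0.9, 0, 0, 0, 0, 1],
    [-0.03, 0.9, 0, 0, 0, 0, 1],
    [-0.03, 0.9, 0, 0, 0, 0, 1],
    [-0.03, 0.9, 0, 0, 0, 0, 1],
    [-0.03, 0.9, 0, 0, 0, 0, 1],
    [-0.03, 0.9, 0, 0, 0, 0, 1],
    [-0.03, 0.9, 0, 0, 0, 0, 1],
    [-0.03, 0.9, 0, 0, 0, 0, 1],
  ],
)

```text
time_s: 34.7
position: [581.1, -90.4, 110.9]
orientation: [[-0.997, -0.073, -0.0], [-0.073, 0.997, 0.0], [0.0, 0.0, -1.0]]
contact_force: [0.8, -0.3, -3.1]
grip_width: 0.408
```

Request:
step_arm(
  moves=[
    [-0.03, 0.9, 0, 0, 0, 0, 1],
    [-0.03, 0.9, 0, 0, 0, 0, 1],
    [-0.03, 0.9, 0, 0, 0, 0, 1],
    [-0.03, 0.9, 0, 0, 0, 0, 1],
    [-0.03, 0.9, 0, 0, 0, 0, 1],
    [-0.03, 0.9, 0, 0, 0, 0, 1],
    [-0.03, 0.9, 0, 0, 0, 0, 1],
    [-0.03, 0.9, 0, 0, 0, 0, 1],
  ],
)

```text
time_s: 35.5
position: [572.6, 125.5, 110.9]
orientation: [[-0.997, -0.073, -0.0], [-0.073, 0.997, -0.0], [0.0, -0.0, -1.0]]
contact_force: [0.6, 0.2, -2.3]
grip_width: 0.415
```

Request:
step_arm(
  moves=[
    [-0.03, 0.9, 0, 0, 0, 0, 1],
    [-0.03, 0.9, 0, 0, 0, 0, 1],
    [-0.03, 0.9, 0, 0, 0, 0, 1],
    [-0.03, 0.9, 0, 0, 0, 0, 1],
    [-0.03, 0.9, 0, 0, 0, 0, 1],
    [-0.03, 0.65, 0, 0, 0, 0, 1],
    [0, 0, 0, 0, 0, 0, 1],
    [0, 0, 0, 0, 0, 0, 1],
  ],
)

```text
time_s: 36.3
position: [566.8, 278.8, 110.8]
orientation: [[-0.997, -0.074, -0.0], [-0.074, 0.997, -0.0], [0.0, -0.0, -1.0]]
contact_force: [0.2, -1.1, -2.9]
grip_width: 0.411
```

```bash
python3 - <<'E'
from h import *
g=dockpt(-6,62); print(g); go(g[0],g[1],28.4,1.644)
E
```

```text
[566.89399867 279.89726326]
pos [566.8 278.8 110.8] ang 1.644 q [ 0.42  0.41  1.91 -0.    0.82 -1.22] F [ 0.2 -1.1 -2.9] t 36.3 grip 37.4
shift/30mm [-0.008  0.036  2.746] turn/.12 0.0
```

Request:
step_arm(
  moves=[
    [0, 0.03, 0.5, 0, 0, 0, 1],
    [0, 0, 0.5, 0, 0, 0, 1],
    [0, 0, 0.5, 0, 0, 0, 1],
    [0, 0, 0.4, 0, 0, 0, 1],
    [0, 0, 0.35, 0, 0, 0, 1],
    [0, 0, 0.3, 0, 0, 0, 1],
    [0, 0, 0.17, 0, 0, 0, 1],
    [0, 0, 0, 0, 0, 0, 1],
  ],
)

```text
time_s: 37.1
position: [566.8, 279.7, 29.0]
orientation: [[-0.997, -0.073, -0.0], [-0.073, 0.997, -0.0], [0.0, -0.0, -1.0]]
contact_force: [0.0, -0.2, -3.3]
grip_width: 0.409
```

Request:
step_arm(
  moves=[
    [0, 0, 0, 0, 0, 0, 1],
    [0, 0, 0, 0, 0, 0, -0.1],
    [0, 0, 0, 0, 0, 0, -0.1],
    [0, 0, 0, 0, 0, 0, -0.1],
    [0, 0, 0, 0, 0, 0, -0.1],
    [0, 0, -0.3, 0, 0, 0, -0.1],
    [0, 0, -0.6, 0, 0, 0, -0.1],
    [0, 0, -1, 0, 0, 0, -0.1],
  ],
)

```text
time_s: 37.9
position: [566.1, 279.5, 87.0]
orientation: [[-0.997, -0.073, -0.002], [-0.073, 0.997, -0.001], [0.002, -0.001, -1.0]]
contact_force: [0.4, -0.6, -0.0]
grip_width: 0.55
```

Request:
step_arm(
  moves=[
    [0, 0, -1, 0, 0, 0, -0.1],
    [0, -1, 0, 0, 0, 0, -1],
    [0, -1, 0, 0, 0, 0, -1],
    [0, -1, 0, 0, 0, 0, -1],
    [0, -1, 0, 0, 0, 0, -1],
    [0, -1, 0, 0, 0, 0, -1],
    [0, -1, 0, 0, 0, 0, -1],
    [0, -1, 0, 0, 0, 0, -1],
  ],
)

```text
time_s: 38.7
position: [582.6, 69.2, 118.1]
orientation: [[-0.997, -0.073, 0.002], [-0.073, 0.997, 0.0], [-0.002, -0.0, -1.0]]
contact_force: [0.5, 0.1, -0.1]
grip_width: 0.997
```

Request:
step_arm(
  moves=[
    [0.3, -1, 0, 0, 0, 0, -1],
    [0.3, -1, 0, 0, 0, 0, -1],
    [0.3, -1, 0, 0, 0, 0, -1],
    [0.3, -1, 0, 0, 0, 0, -1],
    [0.3, -1, 0, 0, 0, 0, -1],
    [0.3, -1, 0, 0, 0, 0, -1],
    [0.3, -1, 0, 0, 0, 0, -1],
    [0.3, -1, 0, 0, 0, 0, -1],
  ],
)

```text
time_s: 39.5
position: [527.8, -175.6, 118.1]
orientation: [[-0.997, -0.073, 0.001], [-0.073, 0.997, -0.001], [-0.001, -0.001, -1.0]]
contact_force: [0.5, 0.7, 0.2]
grip_width: 1.003
```

```bash
cat >> h.py <<'E'
def scan(f,P0,yaw):
    """across-cell scan; prints B-R over t for code part and R for the white end, view tilt"""
    cam=f["world_from_camera"][:3,3]; a=np.array([np.cos(yaw),np.sin(yaw),0]); b=np.array([-a[1],a[0],0]); ts=range(-30,31,3); g=f["image"].astype(np.float32)
    def s(ss): return np.array([cv2.remap(g,*[q.astype(np.float32)[:,None] for q in proj(f,P0+t*b+ss[:,None]*a).T],cv2.INTER_LINEAR)[:,0].mean(0) for t in ts])
    o=s(np.r_[np.linspace(-27,-12,8),np.linspace(12,27,8)]); w=s(np.linspace(-56,-36,8))
    print(" tilt",np.degrees(np.arctan2((cam-P0)@b,cam[2]-P0[2])).round(1)); print(list(ts)); print((o[:,0]-o[:,2]).astype(int).tolist()); print(" white",w[:,2].astype(int).tolist())
E
python3 - <<'E'
from h import *
fs,R=cellfits()
for c in R:
    for p,e in sorted(R[c],key=lambda r:-r[0][1]): print(c,p.round(2),round(e,3))
go(495,-442.5,7,1.455)
for y in(-124,-62,62): print(y); scan(fs["top"],np.r_[dockpt(-6,y),41],.073)
E
```

```text
top [ 4.9516e+02 -4.4058e+02 -8.0000e-02] 0.198
side [ 4.9439e+02 -4.4310e+02 -1.1000e-01] 0.124
side [ 321.8  -611.94    1.08] 0.061
pos [ 528.  -174.7  117.6] ang 1.642 q [-0.36  0.3   2.07  0.    0.78 -2.  ] F [-0.  0.  0.] t 39.7 grip 91.0
shift/30mm [ 1.739 -8.824  3.689] turn/.12 1.56
-124
 tilt -3.4
[-30, -27, -24, -21, -18, -15, -12, -9, -6, -3, 0, 3, 6, 9, 12, 15, 18, 21, 24, 27, 30]
[-6, -6, -7, -8, -11, -14, 1, 27, 39, 44, 45, 46, 45, 39, 28, 8, -12, -14, -10, -8, -7]
 white [61, 66, 76, 77, 87, 112, 138, 146, 153, 156, 157, 159, 159, 159, 159, 156, 144, 112, 82, 76, 78]
-62
 tilt -5.2
[-30, -27, -24, -21, -18, -15, -12, -9, -6, -3, 0, 3, 6, 9, 12, 15, 18, 21, 24, 27, 30]
[-7, -8, -8, -8, -13, -21, -23, -8, 29, 52, 56, 56, 56, 54, 48, 38, 21, -3, -7, -8, -8]
 white [80, 78, 72, 70, 80, 104, 137, 153, 158, 160, 162, 161, 160, 161, 162, 158, 142, 111, 85, 78, 79]
62
 tilt -8.8
[-30, -27, -24, -21, -18, -15, -12, -9, -6, -3, 0, 3, 6, 9, 12, 15, 18, 21, 24, 27, 30]
[-7, -7, -8, -9, -14, -21, -22, -6, 25, 45, 48, 49, 49, 46, 42, 34, 17, -5, -8, -8, -8]
 white [79, 76, 70, 69, 80, 105, 137, 154, 159, 162, 163, 162, 160, 160, 157, 153, 141, 108, 82, 73, 77]
```

Request:
step_arm(
  moves=[
    [0.22, -0.98, 0, 0, 0, 0, -1],
    [0.22, -0.98, 0, 0, 0, 0, -1],
    [0.22, -0.98, 0, 0, 0, 0, -1],
    [0.22, -0.98, 0, 0, 0, 0, -1],
    [0.22, -0.98, 0, 0, 0, 0, -1],
    [0.22, -0.98, 0, 0, 0, 0, -1],
    [0.22, -0.98, 0, 0, 0, 0, -1],
    [0.2, -0.97, 0, 0, 0, 0, -1],
  ],
)

```text
time_s: 40.5
position: [493.4, -412.5, 117.2]
orientation: [[-0.997, -0.074, 0.0], [-0.074, 0.997, -0.0], [-0.0, -0.0, -1.0]]
contact_force: [-0.4, 0.9, -0.8]
grip_width: 1.001
```

Request:
step_arm(
  moves=[
    [0, -0.98, 0, 0, 0, 0, -1],
    [0, 0, 0, 0, 0, 0.8, -1],
    [0, 0, 0, 0, 0, 0.76, -1],
    [0, 0, 0.9, 0, 0, 0, -1],
    [0, 0, 0.9, 0, 0, 0, -1],
    [0, 0, 0.9, 0, 0, 0, -1],
    [0, 0, 0, 0, 0, 0, -1],
    [0, 0, 0, 0, 0, 0, -1],
  ],
)

```text
time_s: 41.3
position: [495.6, -441.0, 36.2]
orientation: [[-0.994, 0.113, -0.0], [0.113, 0.994, 0.0], [0.0, 0.0, -1.0]]
contact_force: [-0.3, 0.1, 0.7]
grip_width: 1.002
```

```bash
python3 - <<'E'
from h import *
go(495,-442,8,1.455)
E
```

```text
pos [ 495.6 -441.    36.2] ang 1.457 q [-0.76  0.56  1.85  0.    0.73 -2.22] F [-0.3  0.1  0.7] t 41.3 grip 91.2
shift/30mm [ 0.016 -0.035  0.939] turn/.12 0.02
```

Request:
step_arm(
  moves=[
    [0, -0.03, 0.5, 0, 0, 0, -1],
    [0, 0, 0.43, 0, 0, 0, -1],
    [0, 0, 0, 0, 0, 0, 0],
    [0, 0, 0, 0, 0, 0, 0],
    [0, 0, 0, 0, 0, 0, 0],
    [0, 0, 0, 0, 0, 0, 0],
    [0, 0, 0, 0, 0, 0, 0],
    [0, 0, 0, 0, 0, 0, 0],
  ],
)

```text
time_s: 42.1
position: [494.9, -442.6, 7.8]
orientation: [[-0.993, 0.114, 0.0], [0.114, 0.993, -0.0], [-0.0, -0.0, -1.0]]
contact_force: [-0.0, -0.1, -0.4]
grip_width: 0.517
```

Request:
step_arm(
  moves=[
    [0, 0.13, 0, 0, 0, 0, 0],
    [0, 0.13, 0, 0, 0, 0, 0],
    [0, 0.13, 0, 0, 0, 0, 0],
    [0, 0.13, 0, 0, 0, 0, 0],
    [0, 0.13, 0, 0, 0, 0, 0],
    [0, 0.13, 0, 0, 0, 0, 0],
    [0, 0.13, 0, 0, 0, 0, 0],
    [0, 0.13, 0, 0, 0, 0, 0],
  ],
)

```text
time_s: 42.9
position: [498.5, -411.2, 7.5]
orientation: [[-0.993, 0.114, -0.0], [0.114, 0.993, 0.0], [0.0, 0.0, -1.0]]
contact_force: [-0.2, -0.6, 0.3]
grip_width: 0.501
```

Request:
step_arm(
  moves=[
    [0, 0.13, 0, 0, 0, 0, 0],
    [0, 0.13, 0, 0, 0, 0, 0],
    [0, 0.13, 0, 0, 0, 0, 0],
    [0, 0.13, 0, 0, 0, 0, 0],
    [0, 0.13, 0, 0, 0, 0, 0],
    [0, 0.13, 0, 0, 0, 0, 0],
    [0, 0.13, 0, 0, 0, 0, 0.1],
    [0, 0.05, 0, 0, 0, 0, 0.1],
  ],
)

```text
time_s: 43.7
position: [501.7, -382.4, 7.5]
orientation: [[-0.993, 0.114, -0.0], [0.114, 0.993, 0.0], [0.0, 0.0, -1.0]]
contact_force: [-0.0, -0.3, -0.7]
grip_width: 0.454
```

```bash
cat >> h.py <<'E'
def sidescan(P0,yaw,z=22):
    f=grab("side"); cam=f["world_from_camera"][:3,3]; a=np.array([np.cos(yaw),np.sin(yaw),0]); b=np.array([-a[1],a[0],0]); g=f["image"].astype(np.float32)
    for nm,ss in(("-",np.linspace(-29,-20,6)),("+",np.linspace(20,29,6))):
        o={}
        for ph in range(-130,50,10):
            n=np.array([0,0,np.cos(np.radians(ph))])+np.sin(np.radians(ph))*b
            P=np.array([P0[0],P0[1],z])+19*n+ss[:,None]*a
            o[ph]=cv2.remap(g,*[q.astype(np.float32)[:,None] for q in proj(f,P).T],cv2.INTER_LINEAR)[:,0].mean(0)
        print(nm,{p:(int(v[0]-v[2]),int(v[2])) for p,v in o.items()})
    return f
E
python3 - <<'E'
from h import *
s=bot.state(); go(495,-442,8,1.455); p=s["position"]
f=sidescan(p,-.113); c=proj(f,[p[0],p[1],22])[0].astype(int); print(c)
cv2.imwrite("pics/d1.png",cv2.resize(f["image"][c[1]-50:c[1]+40,c[0]-60:c[0]+60],None,fx=5,fy=5,interpolation=cv2.INTER_CUBIC))
E
```

```text
pos [ 501.7 -382.4    7.5] ang 1.457 q [-0.69  0.57  1.92  0.    0.65 -2.14] F [-0.  -0.3 -0.7] t 43.7 grip 41.3
shift/30mm [-0.005 -1.998 -0.017] turn/.12 0.01
- {-130: (13, 62), -120: (13, 62), -110: (13, 63), -100: (13, 64), -90: (12, 61), -80: (8, 50), -70: (2, 31), -60: (-3, 62), -50: (-6, 130), -40: (-6, 102), -30: (0, 61), -20: (0, 64), -10: (0, 65), 0: (0, 66), 10: (0, 65), 20: (0, 65), 30: (0, 66), 40: (0, 66)}
+ {-130: (4, 70), -120: (4, 70), -110: (4, 70), -100: (7, 69), -90: (10, 63), -80: (8, 49), -70: (0, 33), -60: (-1, 51), -50: (-3, 84), -40: (0, 69), -30: (-3, 89), -20: (-5, 93), -10: (0, 60), 0: (0, 65), 10: (0, 66), 20: (0, 65), 30: (0, 64), 40: (0, 63)}
[317 302]
```

View pics/d1.png

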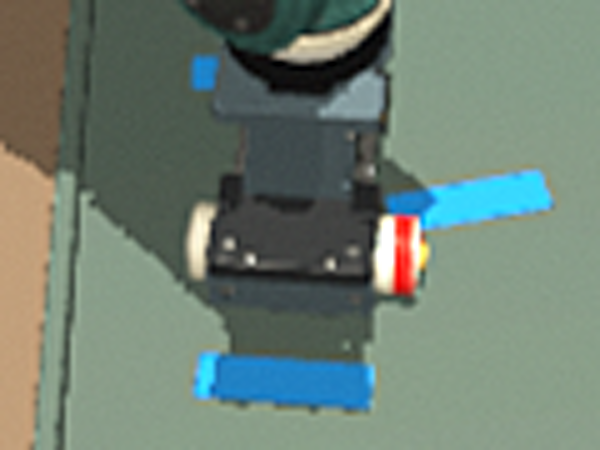

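Request:
step_arm(
  moves=[
    [0, 0, 0, 0, 0, 0, -0.3],
    [0, 0, 0, 0, 0, 0, -0.3],
    [0, 0, 0, 0, 0, 0, -0.3],
    [0, 0, -0.6, 0, 0, 0, -0.5],
    [0, 0, -1, 0, 0, 0, -1],
    [0, 0, -1, 0, 0, 0, -1],
    [0, 0, -1, 0, 0, 0, -1],
    [0, 0, -1, 0, 0, 0, -1],
  ],
)

```text
time_s: 44.55
position: [501.7, -383.0, 148.2]
orientation: [[-0.993, 0.114, 0.001], [0.114, 0.993, -0.001], [-0.001, -0.001, -1.0]]
contact_force: [-0.8, -0.5, -0.3]
grip_width: 0.998
```

```bash
python3 - <<'E'
from h import *
fs,R=cellfits()
for p,e in R["side"]: print(p.round(2),round(e,3),roll(fs["side"],p,22))
go(501.7,-382.4,8,1.455)
cv2.imwrite("pics/d2.png",cv2.resize(fs["side"]["image"][240:340,260:380],None,fx=5,fy=5,interpolation=cv2.INTER_CUBIC))
E
```

```text
[ 5.0424e+02 -3.7905e+02 -1.3000e-01] 0.108 {-110: -16, -100: -28, -90: -37, -80: -41, -70: -42, -60: -5, -50: 78, -40: 47, -30: 39, -20: 31, -10: 37, 0: 29, 10: 32, 20: 37, 30: 25, 40: 15}
[ 322.02 -611.61    1.07] 0.061 {-90: -27, -80: -43, -70: -52, -60: -45, -50: -34, -40: -26, -30: -19, -20: -14, -10: -11, 0: -13, 10: -19, 20: -24, 30: -35, 40: -53, 50: -46}
pos [ 502.  -383.2  147. ] ang 1.456 q [-0.69  0.36  1.91 -0.    0.87 -2.15] F [-0.1 -0.1 -0.1] t 44.75 grip 91.0
shift/30mm [0.02  0.03  4.634] turn/.12 0.01
```

View pics/d2.png

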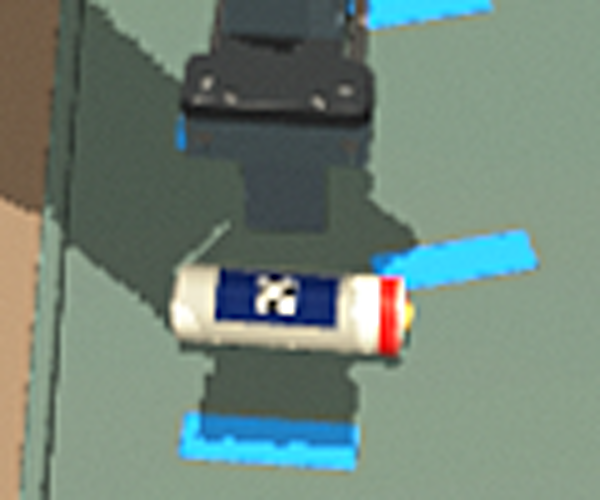

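Request:
step_arm(
  moves=[
    [0, 0.31, 0.6, 0, 0, 0, -1],
    [0, 0, 0.8, 0, 0, 0, -1],
    [0, 0, 0.8, 0, 0, 0, -1],
    [0, 0, 0.8, 0, 0, 0, -1],
    [0, 0, 0.6, 0, 0, 0, -1],
    [0, 0, 0.6, 0, 0, 0, -1],
    [0, 0, 0.42, 0, 0, 0, -1],
    [0, 0, 0, 0, 0, 0, -1],
  ],
)

```text
time_s: 45.55
position: [502.0, -373.1, 5.2]
orientation: [[-0.993, 0.114, -0.002], [0.114, 0.993, 0.002], [0.002, 0.001, -1.0]]
contact_force: [-0.3, 0.5, 1.4]
grip_width: 0.999
```

Request:
step_arm(
  moves=[
    [0, 0, 0, 0, 0, 0, 0],
    [0, 0, 0, 0, 0, 0, 0],
    [0, 0, 0, 0, 0, 0, 0],
    [0, 0, 0, 0, 0, 0, 0],
    [0, 0, 0, 0, 0, 0, 0],
    [0, 0, 0, 0, 0, 0, 0.1],
    [0, 0, 0, 0, 0, 0, 0.1],
    [0, 0, 0, 0, 0, 0, 0.15],
  ],
)

```text
time_s: 46.35
position: [502.7, -373.6, 6.9]
orientation: [[-0.993, 0.114, -0.0], [0.114, 0.993, 0.0], [0.0, 0.0, -1.0]]
contact_force: [-0.2, 0.7, -0.1]
grip_width: 0.429
```

Request:
step_arm(
  moves=[
    [0, 0, 0, 0, 0, 0, 1],
    [0, 0, 0, 0, 0, 0, 1],
    [0, 0, 0, 0, 0, 0, 1],
    [0, 0, 0, 0, 0, 0, 1],
    [0, 0, -0.6, 0, 0, 0, 1],
    [0, 0, -0.9, 0, 0, 0, 1],
    [0, 0, -1, 0, 0, 0, 1],
    [0, 0, -0.9, 0, 0, 0, 1],
  ],
)

```text
time_s: 47.15
position: [502.8, -373.7, 111.3]
orientation: [[-0.993, 0.114, 0.0], [0.114, 0.993, -0.0], [-0.0, -0.0, -1.0]]
contact_force: [-0.2, 0.4, -3.6]
grip_width: 0.414
```

Request:
step_arm(
  moves=[
    [0, 0, 0, 0, 0, -0.8, 1],
    [0, 0, 0, 0, 0, -0.75, 1],
    [0, 0, 0, 0, 0, 0, 1],
    [0, 0, 0, 0, 0, 0, 1],
    [0, 0, 0, 0, 0, 0, 1],
    [0, 0, 0, 0, 0, 0, 1],
    [0, 0, 0, 0, 0, 0, 1],
    [0, 0, 0, 0, 0, 0, 1],
  ],
)

```text
time_s: 47.95
position: [502.7, -373.6, 108.8]
orientation: [[-0.997, -0.071, -0.0], [-0.071, 0.997, 0.0], [0.0, 0.0, -1.0]]
contact_force: [0.0, 0.3, -2.6]
grip_width: 0.411
```

```bash
python3 - <<'E'
from h import *
g=dockpt(-6,124); print(g); go(g[0],g[1],111,1.644)
E
```

```text
[562.37201744 341.73213761]
pos [ 502.7 -373.6  108.8] ang 1.642 q [-0.68  0.41  1.93 -0.    0.81 -2.32] F [ 0.   0.3 -2.6] t 47.95 grip 37.4
shift/30mm [-3.681 23.644 -0.069] turn/.12 -0.02
```

Request:
step_arm(
  moves=[
    [-0.15, 0.95, 0, 0, 0, 0, 1],
    [-0.15, 0.95, 0, 0, 0, 0, 1],
    [-0.15, 0.95, 0, 0, 0, 0, 1],
    [-0.15, 0.95, 0, 0, 0, 0, 1],
    [-0.15, 0.95, 0, 0, 0, 0, 1],
    [-0.15, 0.95, 0, 0, 0, 0, 1],
    [-0.15, 0.95, 0, 0, 0, 0, 1],
    [-0.15, 0.95, 0, 0, 0, 0, 1],
  ],
)

```text
time_s: 48.75
position: [522.4, -142.6, 109.0]
orientation: [[-0.997, -0.071, 0.0], [-0.071, 0.997, -0.0], [-0.0, -0.0, -1.0]]
contact_force: [0.6, 0.3, -2.7]
grip_width: 0.41
```

Request:
step_arm(
  moves=[
    [-0.15, 0.95, 0, 0, 0, 0, 1],
    [-0.15, 0.95, 0, 0, 0, 0, 1],
    [-0.15, 0.95, 0, 0, 0, 0, 1],
    [-0.15, 0.95, 0, 0, 0, 0, 1],
    [-0.15, 0.95, 0, 0, 0, 0, 1],
    [-0.15, 0.95, 0, 0, 0, 0, 1],
    [-0.15, 0.95, 0, 0, 0, 0, 1],
    [-0.15, 0.95, 0, 0, 0, 0, 1],
  ],
)

```text
time_s: 49.55
position: [542.0, 87.5, 109.0]
orientation: [[-0.997, -0.071, 0.0], [-0.071, 0.997, 0.0], [-0.0, -0.0, -1.0]]
contact_force: [-0.5, 0.3, -2.6]
grip_width: 0.407
```

```bash
python3 - <<'E'
from h import *
g=dockpt(-6,124); go(g[0],g[1],111,1.644)
f=grab("side"); t=bot.look_for("side","spray_can"); r=np.array(t[0]["rect"])*[640,400,640,400]; print(t[0]["score"],r.round()); print(ray(f,((r[0]+r[2])/2,r[3]-2),0)[:2], ray(f,((r[0]+r[2])/2,r[1]+3),170)[:2])
E
```

```text
pos [542.   87.5 109. ] ang 1.642 q [ 0.12  0.3   2.08 -0.    0.76 -1.52] F [-0.5  0.3 -2.6] t 49.55 grip 37.0
shift/30mm [-1.281  8.403 -0.066] turn/.12 -0.02Traceback (most recent call last):
  File "<stdin>", line 3, in <module>
IndexError: list index out of range
```

```bash
python3 - <<'E'
from h import *
f=grab("side"); print(ray(f,(323,133),0)[:2], ray(f,(323,93),170)[:2])
f=grab("top"); print(ray(f,(174,192),170)[:2])
E
```

```text
[553.60343024 519.91185854] [553.60972709 547.93157435]
[549.92801687 510.45497846]
```

Request:
step_arm(
  moves=[
    [-0.16, 0.94, 0, 0, 0, 0, 1],
    [-0.16, 0.94, 0, 0, 0, 0, 1],
    [-0.16, 0.94, 0, 0, 0, 0, 1],
    [-0.16, 0.94, 0, 0, 0, 0, 1],
    [-0.16, 0.94, 0, 0, 0, 0, 1],
    [-0.16, 0.94, 0, 0, 0, 0, 1],
    [-0.16, 0.94, 0, 0, 0, 0, 1],
    [-0.16, 0.94, 0, 0, 0, 0, 1],
  ],
)

```text
time_s: 50.55
position: [564.4, 314.1, 108.8]
orientation: [[-0.998, -0.07, -0.0], [-0.07, 0.998, -0.0], [0.0, -0.0, -1.0]]
contact_force: [-0.1, 0.6, -3.8]
grip_width: 0.412
```

Request:
step_arm(
  moves=[
    [0, 0.88, 0, 0, 0, 0, 1],
    [0, 0, 0, 0, 0, 0, 1],
    [0, 0, 0.3, 0, 0, 0, 1],
    [0, 0, 0.3, 0, 0, 0, 1],
    [0, 0, 0.3, 0, 0, 0, 1],
    [0, 0, 0, 0, 0, 0, 1],
    [0, 0, 0, 0, 0, 0, 1],
    [0, 0, 0, 0, 0, 0, 1],
  ],
)

```text
time_s: 51.35
position: [562.5, 340.3, 82.2]
orientation: [[-0.997, -0.071, 0.0], [-0.071, 0.997, 0.0], [-0.0, 0.0, -1.0]]
contact_force: [-0.1, 0.3, -2.3]
grip_width: 0.407
```

```bash
python3 - <<'E'
from h import *
g=dockpt(-6,124); go(g[0],g[1],26.7,1.644)
E
```

```text
pos [562.5 340.3  82.2] ang 1.642 q [ 0.51  0.49  1.87 -0.    0.79 -1.13] F [-0.1  0.3 -2.3] t 51.35 grip 37.1
shift/30mm [0.002 0.047 1.85 ] turn/.12 -0.02
```

Request:
step_arm(
  moves=[
    [0, 0.05, 0.4, 0, 0, 0, 1],
    [0, 0, 0.4, 0, 0, 0, 1],
    [0, 0, 0.4, 0, 0, 0, 1],
    [0, 0, 0.3, 0, 0, 0, 1],
    [0, 0, 0.2, 0, 0, 0, 1],
    [0, 0, 0.13, 0, 0, 0, 1],
    [0, 0, 0, 0, 0, 0, 1],
    [0, 0, 0, 0, 0, 0, 1],
  ],
)

```text
time_s: 52.15
position: [562.3, 342.0, 27.1]
orientation: [[-0.997, -0.072, 0.0], [-0.072, 0.997, 0.0], [-0.0, 0.0, -1.0]]
contact_force: [-0.6, 0.4, -2.6]
grip_width: 0.411
```

Request:
step_arm(
  moves=[
    [0, 0, 0, 0, 0, 0, -0.1],
    [0, 0, 0, 0, 0, 0, -0.1],
    [0, 0, 0, 0, 0, 0, -0.1],
    [0, 0, 0, 0, 0, 0, -0.1],
    [0, 0, 0, 0, 0, 0, -0.1],
    [0, 0, -0.3, 0, 0, 0, -0.1],
    [0, 0, -0.6, 0, 0, 0, -0.1],
    [0, 0, -1, 0, 0, 0, -0.1],
  ],
)

```text
time_s: 52.95
position: [561.4, 341.5, 84.5]
orientation: [[-0.997, -0.072, -0.002], [-0.072, 0.997, -0.001], [0.002, -0.001, -1.0]]
contact_force: [0.7, -0.0, 0.5]
grip_width: 0.548
```

Request:
step_arm(
  moves=[
    [0, 0, -1, 0, 0, 0, -0.1],
    [0, -1, 0, 0, 0, 0, -0.1],
    [0, -1, 0, 0, 0, 0, -0.1],
    [0, -1, 0, 0, 0, 0, -0.1],
    [0, -1, 0, 0, 0, 0, -0.1],
    [0, -1, 0, 0, 0, 0, -0.1],
    [0, -1, 0, 0, 0, 0, -0.1],
    [0, -1, 0, 0, 0, 0, -0.1],
  ],
)

```text
time_s: 53.75
position: [577.6, 131.3, 115.7]
orientation: [[-0.997, -0.072, 0.002], [-0.072, 0.997, 0.0], [-0.002, 0.0, -1.0]]
contact_force: [0.6, 0.5, 0.1]
grip_width: 0.548
```

Request:
step_arm(
  moves=[
    [0, -1, 0, 0, 0, 0, -0.1],
    [0, -1, 0, 0, 0, 0, -0.1],
    [0, -1, 0, 0, 0, 0, -0.1],
    [0, -1, 0, 0, 0, 0, -0.1],
    [0, -1, 0, 0, 0, 0, -0.1],
    [0, -1, 0, 0, 0, 0, -0.1],
    [0, -1, 0, 0, 0, 0, -0.1],
    [0, 0, 0, 0, 0, 0, -0.1],
  ],
)

```text
time_s: 54.55
position: [592.9, -79.8, 115.7]
orientation: [[-0.998, -0.069, 0.002], [-0.069, 0.998, -0.001], [-0.002, -0.001, -1.0]]
contact_force: [0.7, 0.3, -0.4]
grip_width: 0.549
```

```bash
python3 - <<'E'
from h import *
f=grab("top"); go(460,211,160,.073)
for y in(-124,-62,62,124): print(y); scan(f,np.r_[dockpt(-6,y),41],.073)
s=grab("side")["image"][120:215,285:395]
a=f["image"][145:240,215:325]
cv2.imwrite("pics/all.png",cv2.resize(np.vstack([a,s]),None,fx=5,fy=3.15 if 0 else 5,interpolation=cv2.INTER_CUBIC)[:,:] if 0 else cv2.resize(np.hstack([a,s]),None,fx=3.6,fy=3.6,interpolation=cv2.INTER_CUBIC))
E
```

```text
pos [592.6 -78.4 115.5] ang 1.64 q [-0.17  0.36  1.98  0.    0.8  -1.81] F [-0.5  0.4 -0.3] t 54.6 grip 50.1
shift/30mm [ 3.74   9.929 -1.493] turn/.12 13.06
-124
 tilt -3.4
[-30, -27, -24, -21, -18, -15, -12, -9, -6, -3, 0, 3, 6, 9, 12, 15, 18, 21, 24, 27, 30]
[-7, -6, -7, -8, -11, -14, 2, 28, 41, 45, 46, 46, 46, 39, 29, 8, -11, -14, -10, -8, -7]
 white [57, 64, 74, 76, 86, 111, 138, 146, 152, 156, 157, 159, 159, 159, 158, 156, 144, 112, 81, 75, 78]
-62
 tilt -5.2
[-30, -27, -24, -21, -18, -15, -12, -9, -6, -3, 0, 3, 6, 9, 12, 15, 18, 21, 24, 27, 30]
[-8, -8, -7, -8, -14, -21, -23, -8, 29, 53, 57, 56, 56, 55, 49, 39, 21, -4, -7, -8, -8]
 white [79, 78, 72, 69, 80, 104, 137, 153, 158, 161, 162, 161, 160, 161, 162, 158, 142, 111, 85, 78, 79]
62
 tilt -8.8
[-30, -27, -24, -21, -18, -15, -12, -9, -6, -3, 0, 3, 6, 9, 12, 15, 18, 21, 24, 27, 30]
[-7, -8, -8, -9, -13, -21, -21, -6, 25, 45, 48, 49, 49, 46, 42, 34, 17, -4, -8, -8, -8]
 white [79, 76, 70, 70, 80, 106, 138, 154, 159, 163, 163, 163, 160, 160, 158, 153, 142, 109, 83, 74, 78]
124
 tilt -10.6
[-30, -27, -24, -21, -18, -15, -12, -9, -6, -3, 0, 3, 6, 9, 12, 15, 18, 21, 24, 27, 30]
[-8, -8, -8, -9, -13, -20, -19, 0, 30, 46, 48, 51, 53, 50, 45, 35, 18, -4, -9, -8, -8]
 white [81, 80, 76, 74, 82, 106, 132, 147, 152, 157, 161, 162, 162, 162, 162, 158, 148, 112, 85, 74, 72]
```

View pics/all.png

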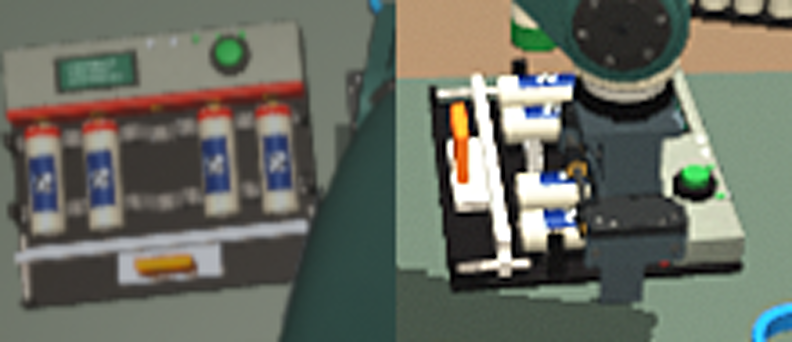

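All four cells are in, codes up (estimated 0–10° off) and red bands at the rail. Now push the bar home.

Request:
step_arm(
  moves=[
    [0, 0, -0.8, 0, 0, 0, -1],
    [0, 0, -0.7, 0, 0, 0, -1],
    [0.34, 0.9, 0, 0, 0, 0, -1],
    [0.34, 0.9, 0, 0, 0, 0, -1],
    [0.34, 0.9, 0, 0, 0, 0, -1],
    [0.34, 0.9, 0, 0, 0, 0, -1],
    [0.34, 0.9, 0, 0, 0, 0, -1],
    [0.34, 0.9, 0, 0, 0, 0, -1],
  ],
)

```text
time_s: 55.45
position: [518.7, 82.2, 159.7]
orientation: [[-0.997, -0.073, 0.001], [-0.073, 0.997, 0.0], [-0.001, 0.0, -1.0]]
contact_force: [0.8, 0.3, -0.4]
grip_width: 0.997
```

Request:
step_arm(
  moves=[
    [0.34, 0.9, 0, 0, 0, 0, -1],
    [0.34, 0.9, 0, 0, 0, 0, -1],
    [0.34, 0.9, 0, 0, 0, 0, -1],
    [0.34, 0.9, 0, 0, 0, 0, -1],
    [0.34, 0.9, 0, 0, 0, 0, -1],
    [0, 0, 0, 0, 0, 1, -1],
    [0, 0, 0, 0, 0, 1, -1],
    [0, 0, 0, 0, 0, 1, -1],
  ],
)

```text
time_s: 56.25
position: [458.3, 212.3, 159.7]
orientation: [[-0.958, 0.287, 0.0], [0.287, 0.958, 0.0], [-0.0, 0.0, -1.0]]
contact_force: [-0.6, -0.4, 0.3]
grip_width: 1.0
```

Request:
step_arm(
  moves=[
    [0, 0, 0, 0, 0, 1, -1],
    [0, 0, 0, 0, 0, 1, -1],
    [0, 0, 0, 0, 0, 1, -1],
    [0, 0, 0, 0, 0, 1, -1],
    [0, 0, 0, 0, 0, 1, -1],
    [0, 0, 0, 0, 0, 1, -1],
    [0, 0, 0, 0, 0, 1, -1],
    [0, 0, 0, 0, 0, 1, -1],
  ],
)

```text
time_s: 57.05
position: [458.5, 212.0, 159.6]
orientation: [[-0.313, 0.95, 0.0], [0.95, 0.313, 0.0], [0.0, 0.0, -1.0]]
contact_force: [0.1, 0.1, 0.9]
grip_width: 0.998
```

Request:
step_arm(
  moves=[
    [0, 0, 0, 0, 0, 1, -1],
    [0, 0, 0, 0, 0, 1, -1],
    [0, 0, 0, 0, 0, 0, -1],
    [0, 0, 0, 0, 0, 0, -1],
    [0, 0, 0, 0, 0, 0, -1],
    [0, 0, 0, 0, 0, 0, -1],
    [0, 0, 0, 0, 0, 0, -1],
    [0, 0, 0, 0, 0, 0, -1],
  ],
)

```text
time_s: 57.85
position: [459.0, 211.2, 159.0]
orientation: [[-0.083, 0.997, -0.0], [0.997, 0.083, -0.0], [-0.0, -0.0, -1.0]]
contact_force: [1.0, 0.4, -0.3]
grip_width: 1.003
```

```bash
python3 - <<'E'
from h import *
go(463.5,211,64,.073)
E
```

```text
pos [459.  211.2 159. ] ang 0.083 q [ 0.39  0.15  2.15 -0.    0.84  0.3 ] F [ 1.   0.4 -0.3] t 57.85 grip 91.3
shift/30mm [-0.019  0.149  3.168] turn/.12 0.08
```

Request:
step_arm(
  moves=[
    [0, 0.15, 0.5, 0, 0, 0.08, -1],
    [0, 0, 0.6, 0, 0, 0, -1],
    [0, 0, 0.6, 0, 0, 0, -1],
    [0, 0, 0.6, 0, 0, 0, -1],
    [0, 0, 0.5, 0, 0, 0, -1],
    [0, 0, 0.35, 0, 0, 0, -1],
    [0, 0, 0, 0, 0, 0, 0],
    [0, 0, 0, 0, 0, 0, 0.5],
  ],
)

```text
time_s: 58.65
position: [463.7, 211.6, 64.8]
orientation: [[-0.073, 0.997, 0.0], [0.997, 0.073, -0.0], [-0.0, 0.0, -1.0]]
contact_force: [-0.3, 0.7, 0.2]
grip_width: 0.857
```

Request:
step_arm(
  moves=[
    [0, 0, 0, 0, 0, 0, 1],
    [0, 0, 0, 0, 0, 0, 1],
    [0, 0, 0, 0, 0, 0, 1],
    [0, 0, 0, 0, 0, 0, 1],
    [0, 0, 0, 0, 0, 0, 1],
    [0, 0, 0, 0, 0, 0, 1],
    [0, 0, 0, 0, 0, 0, 1],
    [0, 0, 0, 0, 0, 0, 1],
  ],
)

```text
time_s: 59.45
position: [463.5, 211.6, 64.5]
orientation: [[-0.073, 0.997, 0.0], [0.997, 0.073, -0.0], [-0.0, 0.0, -1.0]]
contact_force: [1.0, -0.8, -0.9]
grip_width: 0.154
```

Request:
step_arm(
  moves=[
    [0, 0.05, 0, 0, 0, 0, 1],
    [0, 0.05, 0, 0, 0, 0, 1],
    [0, 0.05, 0, 0, 0, 0, 1],
    [0, 0.05, 0, 0, 0, 0, 1],
    [0, 0.05, 0, 0, 0, 0, 1],
    [0, 0.05, 0, 0, 0, 0, 1],
    [0, 0.05, 0, 0, 0, 0, 1],
    [0, 0.05, 0, 0, 0, 0, 1],
  ],
)

```text
time_s: 60.25
position: [475.3, 212.4, 64.5]
orientation: [[-0.073, 0.997, -0.001], [0.997, 0.073, -0.0], [-0.0, -0.001, -1.0]]
contact_force: [-6.8, 2.4, 4.6]
grip_width: 0.153
```

Gripped and pushing; it needs to reach x≈481.5.

Request:
step_arm(
  moves=[
    [0, 0.04, 0, 0, 0, 0, 1],
    [0, 0.04, 0, 0, 0, 0, 1],
    [0, 0.04, 0, 0, 0, 0, 1],
    [0, 0.04, 0, 0, 0, 0, 1],
    [0, 0.04, 0, 0, 0, 0, 1],
    [0, 0, 0, 0, 0, 0, 1],
    [0, 0, 0, 0, 0, 0, 1],
    [0, 0, 0, 0, 0, 0, 1],
  ],
)

```text
time_s: 61.05
position: [480.1, 212.8, 64.5]
orientation: [[-0.073, 0.997, -0.003], [0.997, 0.073, -0.001], [-0.0, -0.003, -1.0]]
contact_force: [-14.0, 3.4, 12.8]
grip_width: 0.151
```

Request:
step_arm(
  moves=[
    [0, 0.03, 0, 0, 0, 0, 1],
    [0, 0.02, 0, 0, 0, 0, 1],
    [0, 0, 0, 0, 0, 0, 1],
    [0, 0, 0, 0, 0, 0, 1],
    [0, 0, 0, 0, 0, 0, 1],
    [0, 0, 0, 0, 0, 0, 1],
    [0, 0, 0, 0, 0, 0, 1],
    [0, 0, 0, 0, 0, 0, 1],
  ],
)

```text
time_s: 61.85
position: [481.5, 212.9, 64.5]
orientation: [[-0.073, 0.997, -0.003], [0.997, 0.073, -0.001], [-0.0, -0.003, -1.0]]
contact_force: [-15.8, 3.8, 15.2]
grip_width: 0.151
```

Request:
step_arm(
  moves=[
    [0, 0.02, 0, 0, 0, 0, 1],
    [0, 0.02, 0, 0, 0, 0, 1],
    [0, 0, 0, 0, 0, 0, 1],
    [0, 0, 0, 0, 0, 0, 1],
    [0, 0, 0, 0, 0, 0, 1],
    [0, 0, 0, 0, 0, 0, 1],
    [0, 0, 0, 0, 0, 0, 1],
    [0, 0, 0, 0, 0, 0, 1],
  ],
)

```text
time_s: 62.65
position: [481.5, 212.9, 64.4]
orientation: [[-0.072, 0.997, -0.005], [0.997, 0.072, -0.001], [-0.001, -0.006, -1.0]]
contact_force: [-23.3, 4.4, 22.8]
grip_width: 0.154
```

Request:
step_arm(
  moves=[
    [0, -0.07, 0, 0, 0, 0, 1],
    [0, 0, 0, 0, 0, 0, -1],
    [0, 0, 0, 0, 0, 0, -1],
    [0, 0, 0, 0, 0, 0, -1],
    [0, 0, 0, 0, 0, 0, -1],
    [0, 0, 0, 0, 0, 0, -1],
    [0, 0, 0, 0, 0, 0, -1],
    [0, 0, -0.5, 0, 0, 0, -1],
  ],
)

```text
time_s: 63.45
position: [481.0, 212.5, 78.7]
orientation: [[-0.073, 0.997, -0.003], [0.997, 0.073, -0.001], [-0.001, -0.003, -1.0]]
contact_force: [0.2, -0.0, -0.1]
grip_width: 0.735
```

Request:
step_arm(
  moves=[
    [0, 0, -0.8, 0, 0, 0, -1],
    [0, 0, -0.9, 0, 0, 0, -1],
    [0, 0, -0.9, 0, 0, 0, 1],
    [0, 0, 0, 0, 0, 0, 1],
    [0, 0, 0, 0, 0, 0, 1],
    [0, 0, 0, 0, 0, 0, 1],
    [0, 0, 0, 0, 0, 0, 1],
    [0, 0, 0, 0, 0, 0, 1],
  ],
)

```text
time_s: 64.25
position: [481.7, 212.8, 156.8]
orientation: [[-0.073, 0.997, -0.001], [0.997, 0.073, -0.001], [-0.0, -0.001, -1.0]]
contact_force: [-0.3, -0.6, -0.2]
grip_width: 0.443
```

```bash
python3 - <<'E'
from h import *
g=dockpt(107,-85); print(g); go(690,143,130,.073)
E
```

```text
[690.31451548 141.53044632]
pos [481.7 212.8 156.8] ang 0.073 q [ 0.37  0.19  2.11 -0.    0.84  0.3 ] F [-0.3 -0.6 -0.2] t 64.25 grip 40.3
shift/30mm [-2.824  6.758  0.886] turn/.12 -0.0
```

Request:
step_arm(
  moves=[
    [-0.355, 0.845, 0, 0, 0, 0, 1],
    [-0.355, 0.845, 0, 0, 0, 0, 1],
    [-0.355, 0.845, 0, 0, 0, 0, 1],
    [-0.355, 0.845, 0, 0, 0, 0, 1],
    [-0.355, 0.845, 0, 0, 0, 0, 1],
    [-0.355, 0.845, 0, 0, 0, 0, 1],
    [-0.355, 0.845, 0, 0, 0, 0, 1],
    [-0.355, 0.845, 0, 0, 0, 0, 1],
  ],
)

```text
time_s: 65.05
position: [691.3, 142.2, 156.7]
orientation: [[-0.073, 0.997, -0.001], [0.997, 0.073, -0.0], [-0.0, -0.001, -1.0]]
contact_force: [0.2, -0.3, 0.0]
grip_width: 0.004
```

Request:
step_arm(
  moves=[
    [0, 0, 0, 0, 0, 0, 1],
    [0, 0, 0.6, 0, 0, 0, 1],
    [0, 0, 0.6, 0, 0, 0, 1],
    [0, 0, 0.6, 0, 0, 0, 1],
    [0, 0, 0.5, 0, 0, 0, 1],
    [0, 0, 0.2, 0, 0, 0, 1],
    [0, 0, 0, 0, 0, 0, 1],
    [0, 0, 0, 0, 0, 0, 1],
  ],
)

```text
time_s: 65.85
position: [690.8, 142.8, 82.9]
orientation: [[-0.073, 0.997, 0.0], [0.997, 0.073, 0.0], [0.0, 0.0, -1.0]]
contact_force: [-0.6, 0.6, 0.2]
grip_width: 0.002
```

```bash
python3 - <<'E'
from h import *
g=dockpt(107,-85); go(690,142.5,71,.073)
f=grab("side"); c=proj(f,[690,142.5,71])[0].astype(int)
cv2.imwrite("pics/press.png",cv2.resize(f["image"][c[1]-45:c[1]+45,c[0]-80:c[0]+40],None,fx=5,fy=5,interpolation=cv2.INTER_CUBIC))
E
```

```text
pos [690.8 142.8  82.9] ang 0.073 q [0.17 0.55 1.76 0.   0.83 0.1 ] F [-0.6  0.6  0.2] t 65.85 grip 0.2
shift/30mm [-0.008 -0.027  0.397] turn/.12 -0.0
```

View pics/press.png

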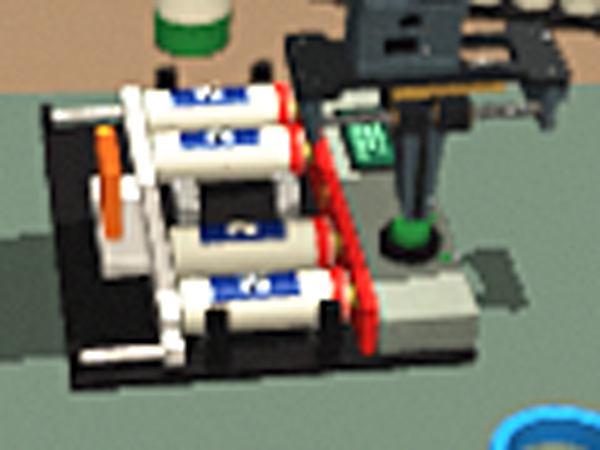

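The view shows the bar against all four cells and the shut fingers right over the button. Press.

Request:
step_arm(
  moves=[
    [0, 0, 0.2, 0, 0, 0, 1],
    [0, 0, 0.15, 0, 0, 0, 1],
    [0, 0, 0.1, 0, 0, 0, 1],
    [0, 0, 0.1, 0, 0, 0, 1],
    [0, 0, 0.06, 0, 0, 0, 1],
    [0, 0, 0, 0, 0, 0, 1],
    [0, 0, 0, 0, 0, 0, 1],
    [0, 0, 0, 0, 0, 0, 1],
  ],
)

```text
time_s: 66.7
position: [690.6, 142.7, 65.1]
orientation: [[-0.073, 0.997, -0.0], [0.997, 0.073, -0.0], [-0.0, -0.0, -1.0]]
contact_force: [-5.1, -1.4, 15.2]
grip_width: 0.008
```

Pressed 6 mm to its stop. Withdraw and check.

Request:
step_arm(
  moves=[
    [0, 0, -0.3, 0, 0, 0, 1],
    [0, 0, -0.7, 0, 0, 0, 1],
    [0, 0, -1, 0, 0, 0, 1],
    [0, 0, -1, 0, 0, 0, 1],
    [0, 0, -1, 0, 0, 0, 1],
    [-1, 0, 0, 0, 0, 0, 1],
    [-1, 0, 0, 0, 0, 0, 1],
    [-1, 0, 0, 0, 0, 0, 1],
  ],
)

```text
time_s: 67.5
position: [697.0, 52.1, 184.5]
orientation: [[-0.073, 0.997, 0.0], [0.997, 0.073, -0.0], [-0.0, 0.0, -1.0]]
contact_force: [1.0, 0.1, -0.2]
grip_width: 0.003
```

Request:
step_arm(
  moves=[
    [-1, 0, 0, 0, 0, 0, 1],
    [-1, 0, 0, 0, 0, 0, 1],
    [-1, 0, 0, 0, 0, 0, 1],
    [-1, 0, 0, 0, 0, 0, 1],
    [-1, 0, 0, 0, 0, 0, 1],
    [-1, 0, 0, 0, 0, 0, 1],
    [0, 0, 0, 0, 0, 0, 1],
    [0, 0, 0, 0, 0, 0, 1],
  ],
)

```text
time_s: 68.3
position: [710.0, -126.9, 184.1]
orientation: [[-0.072, 0.997, -0.0], [0.997, 0.072, 0.0], [0.0, -0.0, -1.0]]
contact_force: [0.5, -0.3, -0.3]
grip_width: 0.002
```

```bash
python3 - <<'E'
from h import *
f=grab("top"); go(690,142.5,71)
for y in(-124,-62,62,124): print(y); scan(f,np.r_[dockpt(0,y),41],.073)
s=grab("side")["image"][120:215,285:395]; a=f["image"][145:240,215:325]
cv2.imwrite("pics/fin.png",cv2.resize(np.hstack([a,s]),None,fx=3.6,fy=3.6,interpolation=cv2.INTER_CUBIC))
g=f["image"].copy(); print([(t["score"],(np.array(t["rect"])*[640,400,640,400]).round()) for t in bot.look_for("top","cell1")])
E
```

```text
pos [ 710.  -126.3  184.1] ang 0.073 q [-0.21  0.44  1.7   0.    1.   -0.28] F [0.2 0.1 0.2] t 68.35 grip 0.3
shift/30mm [ 8.982 -0.014  3.773] turn/.12 None
-124
 tilt -3.4
[-30, -27, -24, -21, -18, -15, -12, -9, -6, -3, 0, 3, 6, 9, 12, 15, 18, 21, 24, 27, 30]
[-6, -6, -6, -8, -11, -14, 5, 30, 45, 48, 51, 52, 51, 47, 35, 12, -7, -15, -10, -7, -7]
 white [53, 61, 76, 81, 91, 113, 141, 152, 159, 162, 164, 165, 165, 164, 162, 157, 146, 113, 89, 87, 93]
-62
 tilt -5.2
[-30, -27, -24, -21, -18, -15, -12, -9, -6, -3, 0, 3, 6, 9, 12, 15, 18, 21, 24, 27, 30]
[-7, -7, -7, -8, -13, -21, -22, -6, 25, 47, 50, 50, 49, 47, 41, 34, 18, -2, -6, -7, -7]
 white [97, 95, 86, 79, 87, 112, 145, 160, 161, 159, 159, 159, 160, 160, 159, 155, 141, 111, 93, 90, 95]
62
 tilt -8.8
[-30, -27, -24, -21, -18, -15, -12, -9, -6, -3, 0, 3, 6, 9, 12, 15, 18, 21, 24, 27, 30]
[-7, -7, -7, -8, -13, -20, -21, -4, 24, 43, 45, 46, 47, 45, 40, 32, 16, -2, -6, -7, -7]
 white [97, 94, 85, 82, 88, 113, 142, 155, 155, 158, 161, 162, 163, 162, 161, 154, 140, 112, 92, 86, 93]
124
 tilt -10.6
[-30, -27, -24, -21, -18, -15, -12, -9, -6, -3, 0, 3, 6, 9, 12, 15, 18, 21, 24, 27, 30]
[-7, -7, -7, -8, -13, -20, -20, 0, 27, 42, 43, 45, 46, 45, 40, 32, 15, -4, -8, -8, -7]
 white [98, 97, 91, 87, 89, 113, 137, 150, 150, 156, 159, 160, 159, 159, 159, 155, 145, 116, 93, 83, 74]
[(0.87, array([267., 174., 280., 202.])), (0.8, array([237., 176., 248., 213.])), (0.8, array([418., 248., 433., 281.])), (0.67, array([287., 169., 300., 203.])), (0.61, array([461., 240., 495., 263.])), (0.58, array([223., 175., 233., 204.])), (0.5, array([403., 132., 432., 150.])), (0.5, array([459., 200., 490., 217.]))]
```

View pics/fin.png

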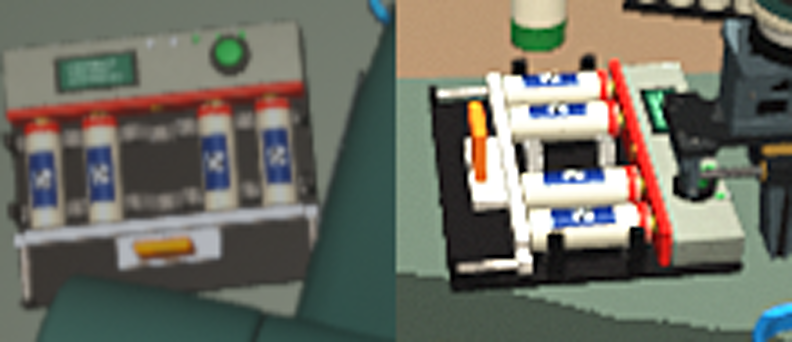

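The final view shows the bar home against all four cells, codes up, button up. Only brown and pink look-alikes remain outside the dock, so I hand in.

```bash
python3 -c "
from rig import bot
print(bot.hand_in(), bot.state()['time_s'])"
```

```text
the job is handed in; nothing more can be done
the job is handed in; nothing more can be done
```

All four pale-grey cells on the mat are on test, and the job is handed in; hand-in gave no verdict. I drew the bar back to its stop and rolled each cell on the mat until its code faced up. The cells went into cradles 1, 2, 4 and 5, plus ends to the red rail. I then pushed the bar home and pressed the start button 6 mm. The brown and pink look-alikes were left alone.

**Last checks:**
- **Codes:** by my image measurements all four are within about 10° of straight up (the limit is 20°). Cell 2's readings were the least consistent, from about -2° to +10°, with one coarse scan suggesting 16°.
- **Bar:** it travelled 18.0 mm back to the home stop, and more force did not move it.
- **Button and arm:** at the end the arm was clear with no contact force. The button looked up in the top view; the gripper hid it in the side view.
- **Bystanders:** I never touched the tape roll, spray can or cutters, but I did not measure their positions again at the end.

**Disagreement:** the side camera's calibration was about 2.5 pixels off vertically, against a stated 2 mm. I corrected it against the fingertip, and it then agreed with the top camera to 2–3 mm.

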